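Fit the return spring of a brew unit's locking lever

ROBOT

A 7-joint arm with a two-finger parallel gripper is mounted at the origin on the work surface. World frame = base frame: x ahead of the robot, y to its left, z up, the work surface at z = 0. Lengths are in m, angles in rad, forces in N, time in s.
With the tool pointing down it reaches from about 0.425 to 0.95 m from the base axis. Payload 16.7 kg.
Tool frame: the origin (TCP) lies at the centre of the arm's flange, where the gripper is bolted on; the fingertips stand 199 mm ahead of it and the grasp point (between the pads) lies 180 mm ahead of it; z points along the fingers, y is the line along which they close (so a half turn about z gives the same grasp; the last joint's range is limited). The gripper opens to 94 mm and grips with 3 to 60 N. Pads are 16 mm wide; open, the fingers measure 119 mm over their backs; the gripper's body (75 mm by 177 mm) begins 78 mm behind the grasp point.
Start: joints at [0.963, 0.426, 0.074, 1.606, -0.034, 1.111, -0.067], TCP at [0.299, -0.605, 0.405] pointing down, gripper open.
Joint ranges: [-2.85, 2.85], [-0.5, 2.14], [-1.23, 1.37], [0.21, 2.46], [-1.02, 4.16], [0.16, 2.05], [-2.73, 2.73]. Speed limits (rad/s): [1.89, 1.89, 2.39, 2.39, 3.01, 3.01, 3.01].

INTERFACE

Orientations are given as a rotation vector (axis times angle).
In Python, from plant import robot, optics gives the robot as it stands.
- The arm moves only by the tool jog_arm, never from a script. Its argument "rows" is a list of rows, each an object of numbers: "dx", "dy", "dz": the shift along the tool's x, y, z in m; "ax", "ay", "az": the turn, a rotation vector about the tool's x, y, z in rad; "fingers": the closure, from 0 (fully open) to 1 (shut). A call has 1 to 5 rows; each row shifts and turns the commanded pose from where the row before left it, along the tool's axes as they then stand; what a row does not reach is not made up. A row lasts 1/10 s, in which the tool goes at most 50 mm and 8.59 degrees, less where a joint would pass 70% of its speed; a pose out of reach is approached as far as the arm can. A call with a gripper value outside its range is refused whole. The fingers move at their own pace and stop on an object; "grip_force" is the grip in N (left out, the last holds). Time passes only in rows, so rows that do not move let the fingers close. It gives the time, the measured TCP pose, the force, the opening and the grip force at its end, in the units of the state.
- robot.read_state(): the state, without advancing time (a new reading comes with each control period).
- optics.snapshot(name): name is "scene" or "top" or "wrist"; returns (picture, depth): 420x560x3 uint8, red, green, blue; 420x560 float32, m along the optical axis (not along the pixel's ray), 0 where there is no reading.
- optics.get_calibration(name): a dict with "fx", "fy", "cx", "cy" (pixels), "k1" (the pictures are not rectified: a ray, as slopes to the right and down, at radius r is drawn at 1 + k1 r^2 times it, then the intrinsics apply), "camera_from_world" (4x4, takes a point from world to camera coordinates). Camera axes: x right, y down, z forward; pixel columns grow to the right and rows downward; lengths in m; the calibration is good to about 2 mm. A picture is of the moment at which its call begins: read the wrist's pose just before it. get_calibration takes no time and is no camera call; for the wrist camera it gives the pose at the moment of the call.
- robot.close_job(): hands the job in; it is judged then, once.
The state is a dict: "time": time; "qpos": joint angles; "joint_vel": joint speeds; "joint_efforts": joint torques, N m; "position": TCP position; "tcp_rot": TCP orientation; "ft_force": force on the tool from outside, world axes, zero at the start; "wrist_torque": the same for the moment, N m; "finger_gap": finger opening in m; "grasp_force": force on a finger pad.
Only numpy, scipy, OpenCV 4.12 (cv2) and the standard library are available. Lean on these libraries where they do the work, as an engineer would, in place of code of your own. Each camera call takes 0.05 s, during which the arm holds its last target. There are 200 camera calls.

TASK

Fit the return spring to the coffee machine's brew-unit chassis: take the spring from its blue cradle by the yellow tab, hook its leg down into the hole in the red lever, then stretch it and seat its eye fully down on the shoulder of the brass post, so that it holds the lever home, and let go. Feel your way gently: never press or pull the spring on the lever with more than 15 N, and leave the other things alone.

Things in the scene. Friction and masses are not known exactly. Their poses are not given: they have to be found in the camera images.
- spring_grip (a point): Centre of the yellow tab of the loose tension spring (about 90 g): block 24 mm long (x), 12 wide (y), 24 high (z); grip it across the 12 mm, firmly (100 N). x runs level along the spring from eye to hook, z up. Eye centre 26 mm behind (-x). Coil 16 mm across, its axis 1 mm above this point, starts 14 mm ahead; at its far end a 5 mm thick round-tipped steel leg points down.
- spring: The whole spring; origin and axes as spring_eye. Relaxed and straight, the leg stands 86 mm ahead (+x) of the eye, its tip 16 mm below the eye's underside. The coil is stiff but bent sideways at the tab end: the leg stands up to 9 mm to either side (y); this is not measured and must be felt or seen. Some 6 N at the leg bends it on. It stretches from 2 N on, 0.2 N per mm.
- spring_eye (a point): Centre of the spring's eye on its underside (level with the tab's bottom, 12 mm below spring_grip): a flat steel ring 5 mm thick with a 13.5 mm opening, about 23 mm outside. Axes as spring_grip.
- hole (a point): Centre, at the top surface, of the square 7 mm hole through the red lever's plate (6 mm thick, 26 mm wide, top 52 mm above the table, 34 mm free below). It lies 60 mm from the pivot, 18 mm from the lever's tip. x points along the lever to the pivot, z up, y away from the post's side. Plate edge at 13 mm on -y; at 13 mm on +y a flange rises 12 mm above the plate.
- post_seat (a point): Centre of the shoulder (19 mm across) of the brass post on the fixed grey chassis, 46 mm above the table: the eye's underside rests here. Above it a pin 8 mm across, 7 mm high, bevelled at the top. Axes of the chassis: +y level from the post towards the hole of the lever at home, z up. Chassis 160 (x) by 230 mm (y); a motor block 34 mm high stands 27 mm off on +x.
- cradle: Fixed blue plastic rest, 120 x 50 mm, on which the spring lies level, the eye's underside 34 mm above the table, on a 10 mm wide block under the tab and a 36 mm wide fork under the coil. Origin on the table, under the rest's middle, 43 mm ahead of the spring's eye; x along the spring.
- lever: The red lever, turning about an upright pivot; origin on the pivot axis at the underside of its plate, the hole 60 mm along its -x. Home is against its steel stop pin on the post's side, where the hole is 104 mm from the post in plan; it starts swung 0.1 to 0.4 rad away from the post, stays where left, and about 1.3 N at the hole moves it.
- bearing: Bystander: steel ring 34 mm across, 10 mm high, in the orange bin; leave it alone. Origin at its underside.
- screwdriver: Bystander: screwdriver lying on the table; leave it alone. Origin at its underside (lies along its x).
- wrench: Bystander: wrench lying on the table; leave it alone. Origin at its underside (lies along its x).
- grease_tub: Bystander: white tub with red cap, 64 mm across, 90 mm high; leave it alone. Origin at its underside.
- mug: Bystander: white mug, 76 mm across, 85 mm high; leave it alone. Origin at its underside.
- tamper: Bystander: dark coffee tamper, 56 mm across, 80 mm high; leave it alone. Origin at its underside.
- filter_disc: Bystander: brass disc 58 mm across, 8 mm high; leave it alone. Origin at its underside.

How it is judged:
On the way:
1. the spring's leg is down in the lever's hole (at least some 4 mm deep), the spring level, and pulls at the lever (contact force between spring and lever above 1 N and z of spring_grip in the frame of hole below 0.024 m and horizontal distance between spring_grip and hole between 0.05 and 0.072 m and angle between spring_grip's own z axis and vertical below 0.12 rad), for 0.1 s.
At the end, for the whole second after the job is handed in: Eye on the post's shoulder (5 mm sideways, 4 mm in height), spring level within 7 degrees and at rest, tab centre 70 to 88 mm from the hole, leg pulling the lever with over 3 N, lever home (hole within 106.5 mm of the post in plan) (horizontal distance between spring_eye and post_seat below 0.005 m and z of spring_eye in the frame of post_seat between -0.003 and 0.004 m and angle between spring_grip's own z axis and vertical below 0.12 rad and contact force between spring and lever above 3 N and horizontal distance between spring_grip and hole between 0.07 and 0.088 m and horizontal distance between hole and post_seat below 0.1065 m and linear speed of spring below 0.02 m/s); the robot touches nothing.
It fails at once if the spring is pressed or pulled on the lever with more than 15 N (contact force between spring and lever above 15 N).
It fails at once if another loose thing (ring, screwdriver, wrench, tub, mug, tamper, disc) is moved by more than 40 mm (distance of any of bearing, screwdriver, wrench, grease_tub, mug, tamper, filter_disc from where it was at the start of the episode above 0.04 m).
It also fails if it takes over 58 s, if anything falls off the work surface, if the arm or the gripper's body presses on something with over 40 N, if the wrist force passes 120 N, or if a joint passes its speed limit or range.

## Working session

There is one attempt and no reset: what is moved stays moved. The work goes in short steps, Python scripts to look and compute and a tool call to move; the robot and the scene stay as the last step left them, time stands still between calls to the robot, and variables do not carry over. Pictures are saved under pics/ and viewed, at most 10 in all, crops included, and the job is handed in when it is done.

Besides the shell and the picture viewer there is one more tool, called as a command line: name --argument value ..., lists and objects as JSON in quotes. jog_arm: Moves the arm, as the interface text tells. Its arguments: {"type":"object","properties":{"rows":{"type":"array","items":{"type":"object","properties":{"dx":{"type":"number"},"dy":{"type":"number"},"dz":{"type":"number"},"ax":{"type":"number"},"ay":{"type":"number"},"az":{"type":"number"},"fingers":{"type":"number"}}}},"grip_force":{"type":"number"}},"required":["rows"]}

```bash
ls; mkdir -p pics; cat > h.py <<'E'
import numpy as np, cv2
from plant import robot, optics
from scipy.spatial.transform import Rotation as R
def snap(n):
    c=optics.get_calibration(n); p,d=optics.snapshot(n); return c,p,d
def ray(c,uv):
    uv=np.atleast_2d(np.float64(uv)); T=np.array(c["camera_from_world"])
    q=np.stack([(uv[:,0]-c["cx"])/c["fx"],(uv[:,1]-c["cy"])/c["fy"]],1)
    s=q.copy()
    for _ in range(20): s=q/(1+c["k1"]*(s**2).sum(1,keepdims=True))
    Rw=T[:3,:3]; o=-Rw.T@T[:3,3]
    return o,np.c_[s,np.ones(len(s))]@Rw
def onplane(c,uv,z):
    o,d=ray(c,uv); return o+d*((z-o[2])/d[:,2])[:,None]
def bydepth(c,uv,dep):
    o,d=ray(c,uv); return o+d*np.atleast_1d(dep)[:,None]
def proj(c,P):
    T=np.array(c["camera_from_world"]); p=np.atleast_2d(P)@T[:3,:3].T+T[:3,3]; s=p[:,:2]/p[:,2:]
    s=s*(1+c["k1"]*(s**2).sum(1,keepdims=True)); return s*[c["fx"],c["fy"]]+[c["cx"],c["cy"]]
E
python3 - <<'E'
from h import *
s=robot.read_state(); print(s)
for n in("top","scene"):
    c,p,d=snap(n); cv2.imwrite(f"pics/{n}0.png",p[:,:,::-1]); np.savez(f"{n}0.npz",p=p,d=d,c=np.array(c,dtype=object)); print(n,c,(d>0).mean())
E
```

```text
pics
{'time': 0.0, 'qpos': array([ 0.96254173,  0.42673222,  0.0738463 ,  1.60661797, -0.03410742,
        1.1107984 , -0.06710286]), 'joint_vel': array([ 0.00030262,  0.00067461,  0.00100495,  0.00030261, -0.0006224 ,
       -0.00101035, -0.0015603 ]), 'joint_efforts': array([ 1.86529760e-04, -9.35823154e+01,  3.66672747e+00, -4.54185677e+01,
       -4.89959365e-02,  2.00576044e-02,  1.84059772e-04]), 'position': array([ 0.29881917, -0.60504245,  0.40397033]), 'tcp_rot': array([-3.05811324e+00, -7.13973725e-01,  5.95679734e-04]), 'ft_force': array([-0.57877668,  0.50261407, -0.40597914]), 'wrist_torque': array([-3.40299382e-03,  7.03802773e-05,  2.31706316e-02]), 'grasp_force': 0.0, 'finger_gap': 0.09398083640261214}
top {'fx': 438.87416153368275, 'fy': 438.87416153368275, 'cx': 277.3146558443781, 'cy': 205.8645165143802, 'k1': 0.009941593673227557, 'camera_from_world': array([[ 0.01917835, -0.99981552,  0.00105948, -0.02824951],
       [-0.98688588, -0.01910019, -0.16028551,  0.60226757],
       [ 0.16027618,  0.00202842, -0.98707012,  0.92262762],
       [ 0.        ,  0.        ,  0.        ,  1.        ]])} 0.9960246598639456
scene {'fx': 470.8333250889806, 'fy': 470.8333250889806, 'cx': 276.78206413116607, 'cy': 208.8687299679913, 'k1': 0.015050630386431715, 'camera_from_world': array([[ 0.64964974,  0.76019354, -0.00780967, -0.39144959],
       [ 0.54559557, -0.47336217, -0.69155892, -0.27205433],
       [-0.52941542,  0.44501015, -0.72227784,  1.38462248],
       [ 0.        ,  0.        ,  0.        ,  1.        ]])} 0.9960374149659864
```

View pics/top0.png

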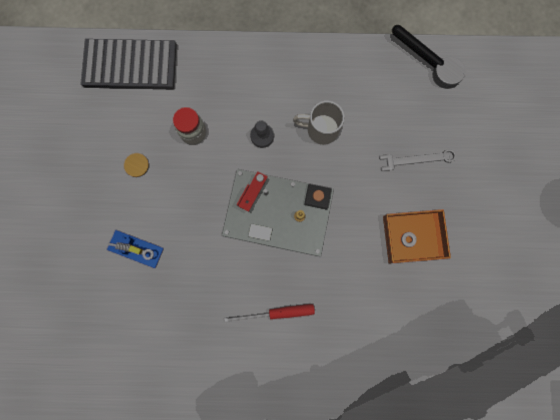

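View pics/scene0.png

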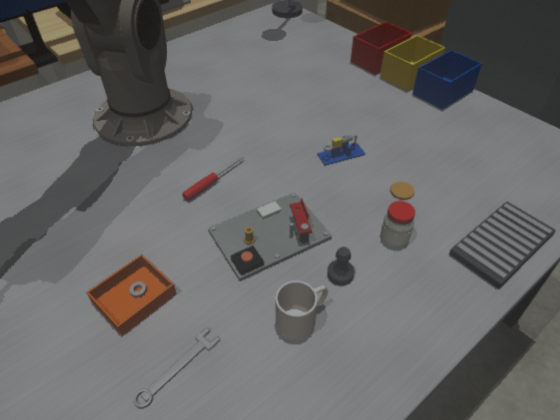

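The top view shows the cradle at about (135,249), with the spring's eye at (148,254), the tab at (134,250) and the coil to its left. The chassis is at (278,212) with the post at (300,215), and the red lever runs from its pivot at (260,178) to its tip at (245,207). In the scene view the spring is near (342,147) and the lever near (301,215).

```bash
cat > m.py <<'E'
from h import *
def load(n):
    z=np.load(f"{n}.npz",allow_pickle=True); return z["c"].item(),z["p"],z["d"]
def mask(p,lo,hi,roi=None):
    m=cv2.inRange(cv2.cvtColor(p,cv2.COLOR_RGB2HSV),lo,hi)
    if roi: 
        k=np.zeros_like(m); x0,y0,x1,y1=roi; k[y0:y1,x0:x1]=1; m=m*k
    return m
def cen(m): 
    y,x=np.nonzero(m); return np.array([x.mean(),y.mean()]),len(x)
E
python3 - <<'E'
from m import *
c,p,d=load("top0")
for nm,lo,hi,roi,z in [("yellow",(22,120,80),(35,255,255),(100,225,170,275),.058),("blue",(100,120,50),(125,255,255),(100,225,170,275),.01),("brass",(12,100,80),(25,255,255),(285,205,312,228),.05)]:
    m=mask(p,lo,hi,roi); uv,n=cen(m); print(nm,uv,n,onplane(c,uv,z)[0])
m=mask(p,(100,120,50),(125,255,255),(100,225,170,275)); r=cv2.minAreaRect(np.argwhere(m)[:,::-1].astype(np.float32)); print(r, onplane(c,cv2.boxPoints(r),.01))
m1=mask(p,(170,120,50),(180,255,255),(230,165,275,215))|mask(p,(0,120,50),(8,255,255),(230,165,275,215)); r=cv2.minAreaRect(np.argwhere(m1)[:,::-1].astype(np.float32)); print("lever",r, onplane(c,cv2.boxPoints(r),.055))
w=optics.get_calibration("wrist"); s=robot.read_state(); T=np.eye(4);T[:3,:3]=R.from_rotvec(s["tcp_rot"]).as_matrix();T[:3,3]=s["position"]
print("cam_from_tcp",np.round(w["camera_from_world"]@T,4),w["fx"],w["cx"],w["cy"]); print(np.round(T,3))
a=cv2.resize(p[225:275,95:175],None,fx=7,fy=7,interpolation=2); b=cv2.resize(p[160:260,215:340],None,fx=5,fy=5,interpolation=2)[:, :560]
cv2.imwrite("pics/crop.png",np.vstack([a[:250],b[:340,:560]])[:,:,::-1]) if 0 else None
E
```

```text
yellow [134.31666667 249.21666667] 60 [0.5006494  0.28941462 0.058     ]
blue [135.81830065 248.38562092] 765 [0.50529626 0.30173539 0.01      ]
brass [299.35632184 215.62068966] 87 [ 0.58165218 -0.06558605  0.05      ]
((134.87466430664062, 248.53213500976562), (51.652244567871094, 21.53931427001953), 21.161256790161133) [[0.50213291 0.366803   0.01      ]
 [0.54802284 0.35288348 0.01      ]
 [0.50773202 0.24076285 0.01      ]
 [0.46241911 0.2554363  0.01      ]]
lever ((251.6415252685547, 190.74526977539062), (13.695130348205566, 39.725589752197266), 29.05460548400879) [[0.60231149 0.07419041 0.055     ]
 [0.68149975 0.0339162  0.055     ]
 [0.66685234 0.00691051 0.055     ]
 [0.58804132 0.04743616 0.055     ]]
cam_from_tcp [[-1.000e-04  1.000e+00  7.000e-04  8.000e-04]
 [-9.574e-01  2.000e-04 -2.889e-01  8.620e-02]
 [-2.889e-01 -7.000e-04  9.574e-01  6.600e-03]
 [ 0.000e+00  0.000e+00  0.000e+00  1.000e+00]] 317.52230909482 281.5437513405619 210.43500723867055
[[ 0.897  0.443 -0.001  0.299]
 [ 0.443 -0.897  0.001 -0.605]
 [-0.    -0.001 -1.     0.404]
 [ 0.     0.     0.     1.   ]]
```

```bash
cat > plan.py <<'E'
from h import *
import sys,math
def tcp():
    s=robot.read_state(); Rm=R.from_rotvec(s["tcp_rot"]).as_matrix(); return s["position"],math.degrees(math.atan2(Rm[1,0],Rm[0,0])),s
def plan(target,yaw=None,step=.048):
    """print tool-frame rows to reach TCP target, tool x at world yaw deg (tool down)"""
    p,y0,s=tcp(); yaw=y0 if yaw is None else yaw; D=np.array(target)-p; dy=math.radians(yaw-y0)
    n=max(1,math.ceil(np.linalg.norm(D)/step),math.ceil(abs(dy)/.14)); print("n",n,"t",round(s["time"],2),"pos",p.round(4),"yaw",round(y0,2))
    for i in range(n):
        y=math.radians(y0)+dy*i/n; e=D/n
        tx=[math.cos(y),math.sin(y)]; ty=[math.sin(y),-math.cos(y)]
        print('{"dx":%.4f,"dy":%.4f,"dz":%.4f,"az":%.4f},'%(e[0]*tx[0]+e[1]*tx[1],e[0]*ty[0]+e[1]*ty[1],-e[2],-dy/n))
if __name__=="__main__":
    a=[float(v) for v in sys.argv[1:]]; plan(a[:3],a[3] if len(a)>3 else None)
E
python3 plan.py 0.60 0.0 0.36 70.2
```

```text
n 15 t 0.1 pos [ 0.2989 -0.6051  0.4041] yaw 26.28
{"dx":0.0359,"dy":-0.0273,"dz":0.0029,"az":-0.0511},
{"dx":0.0372,"dy":-0.0254,"dz":0.0029,"az":-0.0511},
{"dx":0.0385,"dy":-0.0235,"dz":0.0029,"az":-0.0511},
{"dx":0.0396,"dy":-0.0215,"dz":0.0029,"az":-0.0511},
{"dx":0.0407,"dy":-0.0194,"dz":0.0029,"az":-0.0511},
{"dx":0.0416,"dy":-0.0173,"dz":0.0029,"az":-0.0511},
{"dx":0.0424,"dy":-0.0152,"dz":0.0029,"az":-0.0511},
{"dx":0.0431,"dy":-0.0130,"dz":0.0029,"az":-0.0511},
{"dx":0.0437,"dy":-0.0108,"dz":0.0029,"az":-0.0511},
{"dx":0.0442,"dy":-0.0085,"dz":0.0029,"az":-0.0511},
{"dx":0.0446,"dy":-0.0063,"dz":0.0029,"az":-0.0511},
{"dx":0.0449,"dy":-0.0040,"dz":0.0029,"az":-0.0511},
{"dx":0.0450,"dy":-0.0017,"dz":0.0029,"az":-0.0511},
{"dx":0.0451,"dy":0.0006,"dz":0.0029,"az":-0.0511},
{"dx":0.0450,"dy":0.0029,"dz":0.0029,"az":-0.0511},
```

jog_arm --rows '[{"dx": 0.036,"dy": -0.027,"dz": 0.003,"az": -0.051},{"dx": 0.037,"dy": -0.025,"dz": 0.003,"az": -0.051},{"dx": 0.0385,"dy": -0.0235,"dz": 0.003,"az": -0.051},{"dx": 0.04,"dy": -0.0215,"dz": 0.003,"az": -0.051},{"dx": 0.041,"dy": -0.019,"dz": 0.003,"az": -0.051}]'

```text
invalid input at $.rows[0]: expected keys dx, dy, dz, ax, ay, az, fingers
```

jog_arm --rows '[{"dx": 0.0415,"dy": -0.017,"dz": 0.003,"az": -0.051},{"dx": 0.042,"dy": -0.015,"dz": 0.003,"az": -0.051},{"dx": 0.043,"dy": -0.013,"dz": 0.003,"az": -0.051},{"dx": 0.0435,"dy": -0.011,"dz": 0.003,"az": -0.051},{"dx": 0.044,"dy": -0.0085,"dz": 0.003,"az": -0.051}]'

```text
invalid input at $.rows[0]: expected keys dx, dy, dz, ax, ay, az, fingers
```

jog_arm --rows '[{"dx": 0.0445,"dy": -0.006,"dz": 0.003,"az": -0.051},{"dx": 0.045,"dy": -0.004,"dz": 0.003,"az": -0.051},{"dx": 0.045,"dy": -0.002,"dz": 0.003,"az": -0.051},{"dx": 0.045,"dy": 0.001,"dz": 0.003,"az": -0.051},{"dx": 0.045,"dy": 0.003,"dz": 0.003,"az": -0.051}]'

```text
invalid input at $.rows[0]: expected keys dx, dy, dz, ax, ay, az, fingers
```

jog_arm --rows '[{},{}]'

```text
invalid input at $.rows[0]: expected keys dx, dy, dz, ax, ay, az, fingers
```

```bash
python3 - <<'E'
from h import *
n="wrist"; c,p,d=snap(n); cv2.imwrite("pics/w1.png",p[:,:,::-1]); np.savez("w1.npz",p=p,d=d,c=np.array(c,dtype=object))
E
python3 plan.py 0.50 0.2885 0.30 70.2
```

```text
n 20 t 0.15 pos [ 0.2989 -0.6051  0.4041] yaw 26.28
{"dx":0.0288,"dy":-0.0356,"dz":0.0052,"az":-0.0383},
{"dx":0.0301,"dy":-0.0345,"dz":0.0052,"az":-0.0383},
{"dx":0.0314,"dy":-0.0333,"dz":0.0052,"az":-0.0383},
{"dx":0.0327,"dy":-0.0321,"dz":0.0052,"az":-0.0383},
{"dx":0.0339,"dy":-0.0308,"dz":0.0052,"az":-0.0383},
{"dx":0.0351,"dy":-0.0295,"dz":0.0052,"az":-0.0383},
{"dx":0.0362,"dy":-0.0281,"dz":0.0052,"az":-0.0383},
{"dx":0.0372,"dy":-0.0267,"dz":0.0052,"az":-0.0383},
{"dx":0.0382,"dy":-0.0253,"dz":0.0052,"az":-0.0383},
{"dx":0.0391,"dy":-0.0238,"dz":0.0052,"az":-0.0383},
{"dx":0.0400,"dy":-0.0223,"dz":0.0052,"az":-0.0383},
{"dx":0.0408,"dy":-0.0207,"dz":0.0052,"az":-0.0383},
{"dx":0.0416,"dy":-0.0191,"dz":0.0052,"az":-0.0383},
{"dx":0.0423,"dy":-0.0175,"dz":0.0052,"az":-0.0383},
{"dx":0.0430,"dy":-0.0159,"dz":0.0052,"az":-0.0383},
{"dx":0.0435,"dy":-0.0142,"dz":0.0052,"az":-0.0383},
{"dx":0.0440,"dy":-0.0125,"dz":0.0052,"az":-0.0383},
{"dx":0.0445,"dy":-0.0108,"dz":0.0052,"az":-0.0383},
{"dx":0.0449,"dy":-0.0091,"dz":0.0052,"az":-0.0383},
{"dx":0.0452,"dy":-0.0074,"dz":0.0052,"az":-0.0383},
```

View pics/w1.png

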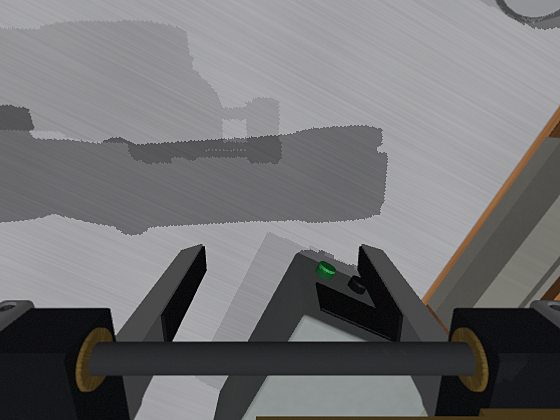

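The moves were refused because every row needs all seven keys, so the arm has not moved. The picture shows only the fingers (row 250–340) and the empty table.

jog_arm --rows '[{"dx": 0.036,"dy": -0.027,"dz": 0.003,"ax": 0,"ay": 0,"az": -0.051,"fingers": 0},{"dx": 0.037,"dy": -0.025,"dz": 0.003,"ax": 0,"ay": 0,"az": -0.051,"fingers": 0},{"dx": 0.0385,"dy": -0.0235,"dz": 0.003,"ax": 0,"ay": 0,"az": -0.051,"fingers": 0},{"dx": 0.04,"dy": -0.0215,"dz": 0.003,"ax": 0,"ay": 0,"az": -0.051,"fingers": 0},{"dx": 0.041,"dy": -0.019,"dz": 0.003,"ax": 0,"ay": 0,"az": -0.051,"fingers": 0}]'

```text
time: 0.65
position: [0.4009, -0.4022, 0.3895]
tcp_rot: [-2.942, -1.1, 0.0]
ft_force: [0.7, -0.4, -0.5]
finger_gap: 0.0941
grasp_force: 0.0
```

jog_arm --rows '[{"dx": 0.0415,"dy": -0.017,"dz": 0.003,"ax": 0,"ay": 0,"az": -0.051,"fingers": 0},{"dx": 0.042,"dy": -0.015,"dz": 0.003,"ax": 0,"ay": 0,"az": -0.051,"fingers": 0},{"dx": 0.043,"dy": -0.013,"dz": 0.003,"ax": 0,"ay": 0,"az": -0.051,"fingers": 0},{"dx": 0.0435,"dy": -0.011,"dz": 0.003,"ax": 0,"ay": 0,"az": -0.051,"fingers": 0},{"dx": 0.044,"dy": -0.0085,"dz": 0.003,"ax": 0,"ay": 0,"az": -0.051,"fingers": 0}]'

```text
time: 1.15
position: [0.5008, -0.2017, 0.3746]
tcp_rot: [2.779, 1.466, 0.0]
ft_force: [0.8, -0.7, 1.0]
finger_gap: 0.0942
grasp_force: 0.0
```

jog_arm --rows '[{"dx": 0.0445,"dy": -0.006,"dz": 0.003,"ax": 0,"ay": 0,"az": -0.051,"fingers": 0},{"dx": 0.045,"dy": -0.004,"dz": 0.003,"ax": 0,"ay": 0,"az": -0.051,"fingers": 0},{"dx": 0.045,"dy": -0.002,"dz": 0.003,"ax": 0,"ay": 0,"az": -0.051,"fingers": 0},{"dx": 0.045,"dy": 0.001,"dz": 0.003,"ax": 0,"ay": 0,"az": -0.051,"fingers": 0},{"dx": 0.045,"dy": 0.003,"dz": 0.003,"ax": 0,"ay": 0,"az": -0.051,"fingers": 0}]'

```text
time: 1.65
position: [0.6017, -0.0004, 0.3595]
tcp_rot: [-2.57, -1.807, 0.0]
ft_force: [1.9, -0.8, -0.4]
finger_gap: 0.0938
grasp_force: 0.0
```

```bash
python3 - <<'E'
from h import *
import time
s=robot.read_state(); print(s["time"],s["position"],s["joint_vel"].round(3))
c,p,d=snap("wrist"); c,p,d=snap("wrist"); cv2.imwrite("pics/w2.png",p[:,:,::-1]); np.savez("w2.npz",p=p,d=d,c=np.array(c,dtype=object))
s=robot.read_state(); print(s["time"],s["position"],s["ft_force"],s["joint_vel"].round(3))
E
python3 plan.py 0.50 0.2885 0.30 70.2
```

```text
1.65 [ 6.01743563e-01 -4.26477286e-04  3.59518462e-01] [-0.561  0.352 -0.193 -0.412  0.202  0.107 -0.296]
1.75 [0.60262916 0.00417151 0.35914036] [ 0.41236071 -0.32129137 -0.60985507] [ 0.056 -0.031  0.065  0.044 -0.005  0.008  0.03 ]
n 7 t 1.75 pos [0.6026 0.0042 0.3591] yaw 70.63
{"dx":0.0335,"dy":-0.0273,"dz":0.0084,"az":0.0011},
{"dx":0.0334,"dy":-0.0273,"dz":0.0084,"az":0.0011},
{"dx":0.0334,"dy":-0.0274,"dz":0.0084,"az":0.0011},
{"dx":0.0334,"dy":-0.0274,"dz":0.0084,"az":0.0011},
{"dx":0.0333,"dy":-0.0274,"dz":0.0084,"az":0.0011},
{"dx":0.0333,"dy":-0.0275,"dz":0.0084,"az":0.0011},
{"dx":0.0333,"dy":-0.0275,"dz":0.0084,"az":0.0011},
```

View pics/w2.png

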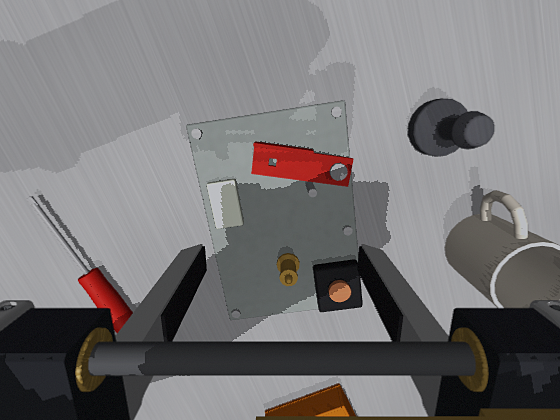

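The wrist view shows the hole at about (272,161), the pivot at (338,171), the stop pin at (311,188) and the brass post with its pin at about (289,265–280).

```bash
python3 - <<'E'
from m import *
c,p,d=load("w2")
g=cv2.cvtColor(p,cv2.COLOR_RGB2GRAY)
m=mask(p,(170,120,50),(180,255,255),(240,130,360,200))|mask(p,(0,120,50),(8,255,255),(240,130,360,200))
sub=(m[150:172,262:283]==0); y,x=np.nonzero(sub); print("hole px",x.mean()+262,y.mean()+150,len(x))
for v in range(152,171): print(''.join('#' if m[v,u] else '.' for u in range(258,290)), d[v,272].round(3))
uv=np.array([x.mean()+262,y.mean()+150]); print("hole",onplane(c,uv,.052))
# brass points cloud
mb=mask(p,(12,90,60),(28,255,255),(270,240,310,295)); y,x=np.nonzero(mb); P=bydepth(c,np.c_[x,y],d[y,x])
for lo,hi in((.03,.043),(.043,.049),(.049,.0515),(.0515,.06)):
    k=(P[:,2]>lo)&(P[:,2]<hi); 
    if k.sum(): print(lo,hi,k.sum(),P[k].mean(0),P[k].min(0),P[k].max(0),x[k].mean(),y[k].mean(),y[k].min(),y[k].max())
# lever top plate pts
y,x=np.nonzero(m); P=bydepth(c,np.c_[x,y],d[y,x]); print(np.percentile(P[:,2],[5,25,50,75,95]))
k=abs(P[:,2]-.052)<.003; r=cv2.minAreaRect(P[k,:2].astype(np.float32)); print(r,cv2.boxPoints(r))
print("pivot",onplane(c,(338,171),.055))
cv2.imwrite("pics/w2c.png",cv2.resize(p[130:300,240:370],None,fx=3.5,fy=3.5,interpolation=cv2.INTER_CUBIC)[:,:,::-1])
E
```

```text
hole px 272.2156862745098 161.52941176470588 51
################################ 0.284
################################ 0.285
################################ 0.284
################################ 0.284
################################ 0.285
################################ 0.285
############..################## 0.288
###########........############# 0.324
###########........############# 0.327
###########........############# 0.327
###########.......############## 0.325
###########.......############## 0.327
##########........############## 0.328
###############...############## 0.294
################################ 0.289
################################ 0.289
################################ 0.288
################################ 0.289
################################ 0.29
hole [[0.60980009 0.05326085 0.052     ]]
0.03 0.043 57 [ 0.58697466 -0.05817313  0.03522809] [ 0.57702023 -0.06208443  0.0300481 ] [ 0.59275958 -0.05596449  0.04241447] 287.8070175438597 266.03508771929825 263 271
0.043 0.049 186 [ 0.58527727 -0.06389543  0.04725133] [ 0.57609213 -0.07365607  0.04380188] [ 0.59401888 -0.05554665  0.04897787] 288.258064516129 276.5698924731183 268 285
0.049 0.0515 8 [ 0.58555624 -0.06128492  0.05049775] [ 0.58362276 -0.06194539  0.04931807] [ 0.58773557 -0.0607022   0.0514778 ] 287.75 275.875 275 277
0.0515 0.06 43 [ 0.58508175 -0.06439901  0.0530296 ] [ 0.58131164 -0.06804578  0.05165089] [ 0.58875289 -0.06144302  0.05459455] 288.3488372093023 279.83720930232556 277 283
[0.05212908 0.05291933 0.05344894 0.05405996 0.06511514]
((0.6345651149749756, 0.04210121929645538), (0.029159599915146828, 0.0901581197977066), 62.81744384765625) [[0.5878043  0.04972501]
 [0.668005   0.00853834]
 [0.6813259  0.03447742]
 [0.60112524 0.0756641 ]]
pivot [[0.66341618 0.02596267 0.055     ]]
```

jog_arm --rows '[{"dx": 0.0335,"dy": -0.027,"dz": 0.008,"ax": 0,"ay": 0,"az": 0.001,"fingers": 0},{"dx": 0.0335,"dy": -0.0275,"dz": 0.008,"ax": 0,"ay": 0,"az": 0.001,"fingers": 0},{"dx": 0.0335,"dy": -0.0275,"dz": 0.008,"ax": 0,"ay": 0,"az": 0.001,"fingers": 0},{"dx": 0.0335,"dy": -0.0275,"dz": 0.008,"ax": 0,"ay": 0,"az": 0.001,"fingers": 0},{"dx": 0.0335,"dy": -0.0275,"dz": 0.008,"ax": 0,"ay": 0,"az": 0.001,"fingers": 0}]'

```text
time: 2.25
position: [0.529, 0.2033, 0.3194]
tcp_rot: [2.577, 1.797, -0.0]
ft_force: [1.1, 0.5, -0.3]
finger_gap: 0.0946
grasp_force: 0.0
```

jog_arm --rows '[{"dx": 0.0335,"dy": -0.0275,"dz": 0.01,"ax": 0,"ay": 0,"az": 0.001,"fingers": 0.3},{"dx": 0.0335,"dy": -0.0275,"dz": 0.01,"ax": 0,"ay": 0,"az": 0.001,"fingers": 0.3},{"dx": 0,"dy": 0,"dz": 0,"ax": 0,"ay": 0,"az": 0,"fingers": 0.3}]'

```text
time: 2.55
position: [0.4983, 0.2892, 0.2987]
tcp_rot: [-2.569, -1.803, 0.001]
ft_force: [0.4, -0.6, 0.3]
finger_gap: 0.0734
grasp_force: 0.0
```

```bash
python3 - <<'E'
from m import *
c,p,d=snap("wrist"); cv2.imwrite("pics/w3.png",p[:,:,::-1]); np.savez("w3.npz",p=p,d=d,c=np.array(c,dtype=object))
s=robot.read_state(); print(s["time"],s["position"],s["ft_force"],s["joint_vel"].round(3))
E
```

```text
2.6 [0.49980967 0.28647421 0.29906327] [ 1.69982016 -1.13516049  0.06171624] [ 0.053 -0.016  0.043 -0.     0.004  0.01   0.033]
```

View pics/w3.png

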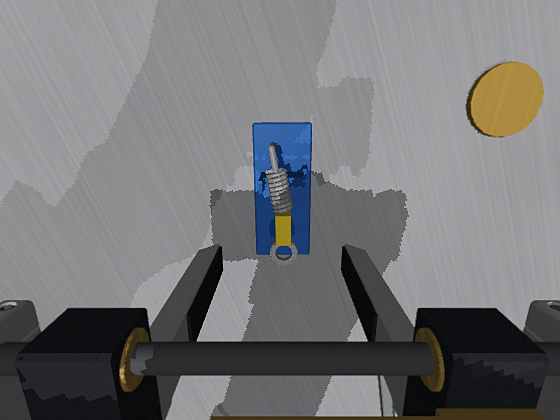

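The wrist view shows the eye at (284,254), the tab at (283,230) and the coil bent to the left. A straight wire ends at the leg, at about (272,147).

```bash
python3 - <<'E'
from m import *
c,p,d=load("w3")
my=mask(p,(20,120,60),(35,255,255),(268,205,300,252)); y,x=np.nonzero(my); P=bydepth(c,np.c_[x,y],d[y,x]); 
k=abs(P[:,2]-np.percentile(P[:,2],80))<.003; print("tab z",np.percentile(P[:,2],[10,50,90]),k.sum(), (x.min(),x.max(),y.min(),y.max()))
r=cv2.minAreaRect(P[k,:2].astype(np.float32)); print("tab rect",r); 
B=mask(p,(100,80,30),(130,255,255),(240,115,320,262)); rb=cv2.minAreaRect(np.argwhere(B)[:,::-1].astype(np.float32)); print(rb)
bp=onplane(c,cv2.boxPoints(rb),.006); print(bp)
o=P[k].mean(0); 
# everything above cradle in spring frame
yaw=np.radians(70.2); X=np.array([np.cos(yaw),np.sin(yaw)]);Y=np.array([-X[1],X[0]])
v,u=np.mgrid[120:268,250:315]; Q=bydepth(c,np.c_[u.ravel(),v.ravel()],d[v,u].ravel()); q=(Q[:,:2]-o[:2]); a=q@X;b=q@Y;z=Q[:,2]
gray=p[v,u].reshape(-1,3).astype(int); sat=gray.max(1)-gray.min(1)
print("o",o)
for a0 in np.arange(-.040,.075,.004):
    k=(a>=a0)&(a<a0+.004)&(z>.030)&(z<.09)&(abs(b)<.02)
    if k.sum(): print(a0.round(3),k.sum(),"b",b[k].min().round(4),b[k].mean().round(4),b[k].max().round(4),"z",z[k].mean().round(4),z[k].max().round(4))
E
```

```text
tab z [0.0579301  0.05921326 0.0600941 ] 486 (np.int64(275), np.int64(291), np.int64(210), np.int64(245))
tab rect ((0.49866533279418945, 0.2926279902458191), (0.0239518191665411, 0.011252275668084621), 70.44175720214844)
((281.5, 188.0), (132.0, 59.0), 90.0)
[[0.50071451 0.37299024 0.006     ]
 [0.54687169 0.35630058 0.006     ]
 [0.50921476 0.24277887 0.006     ]
 [0.45701226 0.26158214 0.006     ]]
o [0.49894775 0.29302011 0.05926835]
-0.04 21 b -0.0061 0.0001 0.0072 z 0.0401 0.0413
-0.036 103 b -0.0094 -0.0005 0.0088 z 0.0398 0.0417
-0.032 68 b -0.011 -0.0008 0.0104 z 0.0398 0.0417
-0.028 52 b -0.011 0.0009 0.0104 z 0.0402 0.0416
-0.024 69 b -0.0111 -0.0009 0.0105 z 0.0398 0.0418
-0.02 25 b -0.0094 -0.0005 0.0087 z 0.0392 0.0417
-0.016 11 b -0.0055 -0.0001 0.005 z 0.059 0.0595
-0.012 73 b -0.0055 -0.0003 0.0057 z 0.0594 0.0607
-0.008 81 b -0.0055 0.0003 0.0057 z 0.0593 0.0612
-0.004 77 b -0.0055 0.0001 0.0057 z 0.0593 0.0606
-0.0 85 b -0.0055 -0.0 0.0056 z 0.0592 0.0613
0.004 83 b -0.0054 0.0003 0.0056 z 0.0594 0.0607
0.008 125 b -0.0057 -0.0003 0.0065 z 0.057 0.0607
0.012 80 b -0.0071 0.0014 0.008 z 0.0545 0.0573
0.016 109 b -0.0071 0.0005 0.0088 z 0.0542 0.0573
0.02 110 b -0.0063 0.0013 0.0094 z 0.0541 0.0577
0.024 200 b -0.0169 0.0007 0.0185 z 0.0464 0.0574
0.028 243 b -0.0169 0.0011 0.0185 z 0.0452 0.0574
0.032 244 b -0.0174 0.0017 0.0185 z 0.0464 0.0575
0.036 145 b -0.0175 0.0006 0.0122 z 0.0526 0.0573
0.04 175 b -0.0173 0.0004 0.0129 z 0.0499 0.0573
0.044 36 b 0.0033 0.0059 0.0085 z 0.0503 0.0522
0.048 41 b 0.004 0.0067 0.0092 z 0.0503 0.052
0.052 37 b 0.0047 0.0072 0.0099 z 0.0503 0.052
0.056 42 b 0.0055 0.0081 0.0105 z 0.0499 0.0524
0.06 18 b 0.0064 0.0081 0.0101 z 0.0431 0.0506
```

```bash
python3 plan.py 0.4988 0.2928 0.229 70.4; python3 -c "
from h import *
print(optics.get_calibration('wrist')['camera_from_world'].round(3).tolist())"
```

```text
n 2 t 2.6 pos [0.4998 0.2865 0.2991] yaw 69.98
{"dx":0.0028,"dy":-0.0016,"dz":0.0350,"az":-0.0037},
{"dx":0.0028,"dy":-0.0015,"dz":0.0350,"az":-0.0037},
[[0.94, -0.342, -0.002, -0.37], [-0.327, -0.9, 0.289, 0.422], [-0.1, -0.271, -0.957, 0.421], [0.0, 0.0, 0.0, 1.0]]
```

jog_arm --rows '[{"dx": 0.002,"dy": -0.001,"dz": 0.02,"ax": 0,"ay": 0,"az": -0.003,"fingers": 0.45},{"dx": 0.002,"dy": -0.001,"dz": 0.01,"ax": 0,"ay": 0,"az": -0.003,"fingers": 0.45},{"dx": 0,"dy": 0,"dz": 0,"ax": 0,"ay": 0,"az": 0,"fingers": 0.45},{"dx": 0,"dy": 0,"dz": 0,"ax": 0,"ay": 0,"az": 0,"fingers": 0.45}]'

```text
time: 3.0
position: [0.5012, 0.2879, 0.2699]
tcp_rot: [2.573, 1.802, -0.0]
ft_force: [0.2, 0.4, -0.4]
finger_gap: 0.0518
grasp_force: 0.0
```

```bash
python3 plan.py 0.4988 0.2928 0.229 70.4;sleep 0; python3 plan.py 0.4988 0.2928 0.229 70.4; python3 -c "
from h import *
c,p,d=snap('wrist'); c,p,d=snap('wrist'); np.savez('w4.npz',p=p,d=d,c=np.array(c,dtype=object)); print(robot.read_state()['position'])
from m import *
my=mask(p,(20,120,60),(35,255,255),(240,205,330,300)); y,x=np.nonzero(my); P=bydepth(c,np.c_[x,y],d[y,x]); k=abs(P[:,2]-np.percentile(P[:,2],80))<.003
print(cv2.minAreaRect(P[k,:2].astype(np.float32)),np.median(P[k,2]))"
```

```text
n 1 t 3.0 pos [0.5012 0.2879 0.2699] yaw 70.0
{"dx":0.0038,"dy":-0.0039,"dz":0.0409,"az":-0.0069},
n 1 t 3.0 pos [0.5012 0.2879 0.2699] yaw 70.0
{"dx":0.0038,"dy":-0.0039,"dz":0.0409,"az":-0.0069},
[0.50121937 0.28814874 0.2703677 ]
((0.49912863969802856, 0.29325664043426514), (0.02510397881269455, 0.011748402379453182), 70.1958999633789) 0.05928490832294166
```

jog_arm --rows '[{"dx": 0.002,"dy": -0.002,"dz": 0.013,"ax": 0,"ay": 0,"az": -0.004,"fingers": 0.45},{"dx": 0.002,"dy": -0.0017,"dz": 0.014,"ax": 0,"ay": 0,"az": 0,"fingers": 0.45},{"dx": 0,"dy": 0,"dz": 0.013,"ax": 0,"ay": 0,"az": 0,"fingers": 0.5},{"dx": 0,"dy": 0,"dz": 0,"ax": 0,"ay": 0,"az": 0,"fingers": 0.6},{"dx": 0,"dy": 0,"dz": 0,"ax": 0,"ay": 0,"az": 0,"fingers": 0.7}]' --grip_force 60

```text
time: 3.6
position: [0.4985, 0.2935, 0.2291]
tcp_rot: [-2.568, -1.809, 0.002]
ft_force: [-0.4, 0.1, 0.1]
finger_gap: 0.0344
grasp_force: 0.0
```

jog_arm --rows '[{"dx": 0,"dy": 0,"dz": 0,"ax": 0,"ay": 0,"az": 0,"fingers": 0.8},{"dx": 0,"dy": 0,"dz": 0,"ax": 0,"ay": 0,"az": 0,"fingers": 0.9},{"dx": 0,"dy": 0,"dz": 0,"ax": 0,"ay": 0,"az": 0,"fingers": 1},{"dx": 0,"dy": 0,"dz": 0,"ax": 0,"ay": 0,"az": 0,"fingers": 1}]'

```text
time: 4.0
position: [0.4989, 0.2935, 0.2301]
tcp_rot: [2.569, 1.808, 0.001]
ft_force: [1.3, -0.2, 3.8]
finger_gap: 0.0117
grasp_force: 60.0
```

```bash
python3 plan.py 0.4988 0.2928 0.229 70.4
```

```text
n 1 t 4.0 pos [0.4989 0.2935 0.2301] yaw 70.28
{"dx":-0.0007,"dy":0.0002,"dz":0.0011,"az":-0.0021},
```

jog_arm --rows '[{"dx": 0,"dy": 0,"dz": -0.01,"ax": 0,"ay": 0,"az": 0,"fingers": 1},{"dx": 0,"dy": 0,"dz": -0.02,"ax": 0,"ay": 0,"az": 0,"fingers": 1},{"dx": 0,"dy": 0,"dz": -0.03,"ax": 0,"ay": 0,"az": 0,"fingers": 1},{"dx": 0,"dy": 0,"dz": -0.01,"ax": 0,"ay": 0,"az": 0,"fingers": 1}]'

```text
time: 4.4
position: [0.499, 0.294, 0.3028]
tcp_rot: [2.569, 1.808, 0.005]
ft_force: [0.1, 0.3, -0.7]
finger_gap: 0.0119
grasp_force: 60.0
```

```bash
python3 plan.py 0.593 -0.030 0.29 73
```

```text
n 8 t 4.4 pos [0.499  0.294  0.3028] yaw 70.29
{"dx":-0.0342,"dy":0.0247,"dz":0.0016,"az":-0.0059},
{"dx":-0.0343,"dy":0.0245,"dz":0.0016,"az":-0.0059},
{"dx":-0.0345,"dy":0.0243,"dz":0.0016,"az":-0.0059},
{"dx":-0.0346,"dy":0.0241,"dz":0.0016,"az":-0.0059},
{"dx":-0.0347,"dy":0.0239,"dz":0.0016,"az":-0.0059},
{"dx":-0.0349,"dy":0.0237,"dz":0.0016,"az":-0.0059},
{"dx":-0.0350,"dy":0.0235,"dz":0.0016,"az":-0.0059},
{"dx":-0.0352,"dy":0.0233,"dz":0.0016,"az":-0.0059},
```

jog_arm --rows '[{"dx": -0.02,"dy": 0.0145,"dz": 0.001,"ax": 0,"ay": 0,"az": -0.006,"fingers": 1},{"dx": -0.0345,"dy": 0.0245,"dz": 0.0015,"ax": 0,"ay": 0,"az": -0.006,"fingers": 1},{"dx": -0.0345,"dy": 0.024,"dz": 0.0015,"ax": 0,"ay": 0,"az": -0.006,"fingers": 1},{"dx": -0.0345,"dy": 0.024,"dz": 0.0015,"ax": 0,"ay": 0,"az": -0.006,"fingers": 1},{"dx": -0.0345,"dy": 0.024,"dz": 0.0015,"ax": 0,"ay": 0,"az": -0.006,"fingers": 1}]'

```text
time: 4.9
position: [0.5524, 0.1064, 0.2928]
tcp_rot: [2.541, 1.847, 0.0]
ft_force: [0.7, 0.4, -1.0]
finger_gap: 0.0115
grasp_force: 60.0
```

jog_arm --rows '[{"dx": -0.035,"dy": 0.0235,"dz": 0.0015,"ax": 0,"ay": 0,"az": -0.006,"fingers": 1},{"dx": -0.035,"dy": 0.0235,"dz": 0.0015,"ax": 0,"ay": 0,"az": -0.006,"fingers": 1},{"dx": -0.035,"dy": 0.0235,"dz": 0.0015,"ax": 0,"ay": 0,"az": -0.006,"fingers": 1},{"dx": -0.014,"dy": 0.009,"dz": 0.0015,"ax": 0,"ay": 0,"az": 0,"fingers": 1},{"dx": 0,"dy": 0,"dz": 0,"ax": 0,"ay": 0,"az": 0,"fingers": 1}]'

```text
time: 5.4
position: [0.5924, -0.0324, 0.2863]
tcp_rot: [2.529, 1.864, -0.001]
ft_force: [0.4, -0.3, -0.8]
finger_gap: 0.0115
grasp_force: 60.0
```

```bash
python3 - <<'E'
from m import *
snap("wrist"); snap("wrist")
c,p,d=snap("wrist"); s=robot.read_state(); print(s["time"],s["position"],s["joint_vel"].round(3)); np.savez('w5.npz',p=p,d=d,c=np.array(c,dtype=object))
cv2.imwrite("pics/w5.png",cv2.resize(p[60:340,150:420],None,fx=2.1,fy=2.1,interpolation=cv2.INTER_CUBIC)[:,:,::-1])
E
```

```text
5.55 [ 0.591952   -0.02810325  0.28672594] [-0.012 -0.004 -0.003 -0.001  0.001  0.001  0.001]
```

View pics/w5.png

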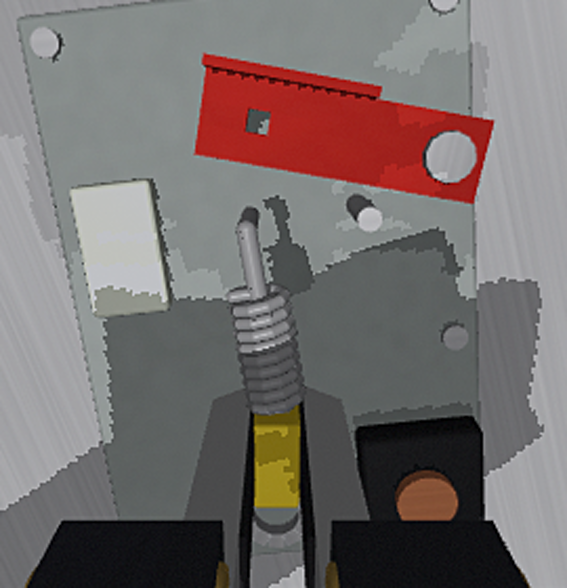

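The view shows the hole at crop (258,121), the leg's elbow at (246,228) and its dark tip at (250,213). The tab sits squarely in the fingers.

```bash
python3 - <<'E'
from m import *
c,p,d=load("w5")
m=mask(p,(170,120,50),(180,255,255),(230,70,400,165))|mask(p,(0,120,50),(8,255,255),(230,70,400,165))
sub=(m[108:127,262:284]==0); y,x=np.nonzero(sub); x+=262;y+=108
print("hole px",x.mean(),y.mean(),len(x),(x.min(),x.max(),y.min(),y.max()))
yy,xx=np.nonzero(m); P=bydepth(c,np.c_[xx,yy],d[yy,xx]); zl=np.median(P[:,2]); print("plate z",zl)
T=np.array(c["camera_from_world"]); print("yaw from cam", np.degrees(np.arctan2(*(-T[1,[1,0]]))))
r=cv2.minAreaRect(np.c_[x,y].astype(np.float32)); print(r); H=onplane(c,r[0],zl)[0]; print("hole",H,onplane(c,[[x.mean(),y.mean()]],zl))
# leg region
v,u=np.mgrid[150:205,255:285]; D=d[v,u]; Q=bydepth(c,np.c_[u.ravel(),v.ravel()],D.ravel()); z=Q[:,2]; k=z>.068
yaw=np.radians(72.6); 
s=[0.591952,-0.02810325]
X=np.array([np.cos(yaw),np.sin(yaw)]);Y=np.array([-X[1],X[0]])
uv=np.c_[u.ravel(),v.ravel()]
for v0 in range(152,196,3):
    kk=k&(uv[:,1]>=v0)&(uv[:,1]<v0+3)
    if kk.sum(): print(v0,kk.sum(),"u",uv[kk,0].min(),uv[kk,0].max(),"world",Q[kk].mean(0).round(4),"a,b",((Q[kk,:2]-s)@X).mean().round(4),((Q[kk,:2]-s)@Y).mean().round(4))
# tab
my=mask(p,(20,120,60),(35,255,255),(255,250,310,310)); y,x=np.nonzero(my); P=bydepth(c,np.c_[x,y],d[y,x]); kk=abs(P[:,2]-np.percentile(P[:,2],60))<.003
rr=cv2.minAreaRect(P[kk,:2].astype(np.float32)); print("tab",rr,np.median(P[kk,2]))
E
python3 plan.py 0.6 0 0.3
```

```text
hole px 272.4035087719298 117.55263157894737 114 (np.int64(267), np.int64(278), np.int64(112), np.int64(123))
plate z 0.053523277050813334
yaw from cam 73.04274916463545
((272.5, 117.5), (10.357135772705078, 10.685934066772461), 9.462322235107422)
hole [0.60980779 0.05309001 0.05352328] [[0.60973814 0.05307703 0.05352328]]
158 17 u 259 278 world [0.6033 0.034  0.1048] a,b 0.0627 0.0078
161 26 u 265 279 world [0.6024 0.032  0.0989] a,b 0.0605 0.008
164 28 u 263 272 world [0.6017 0.031  0.1021] a,b 0.0593 0.0083
167 29 u 263 272 world [0.6014 0.0302 0.1061] a,b 0.0584 0.0084
170 29 u 263 272 world [0.601  0.0288 0.1069] a,b 0.057 0.0084
173 29 u 263 272 world [0.6012 0.0282 0.1125] a,b 0.0565 0.0081
176 30 u 264 274 world [0.601  0.0265 0.1121] a,b 0.0549 0.0077
179 30 u 264 280 world [0.6007 0.0251 0.1122] a,b 0.0534 0.0075
182 30 u 265 274 world [0.6001 0.0225 0.1067] a,b 0.0507 0.0073
185 28 u 265 274 world [0.5998 0.021  0.1069] a,b 0.0492 0.0072
188 30 u 266 275 world [0.5997 0.0193 0.1067] a,b 0.0475 0.0068
191 28 u 266 275 world [0.6006 0.0203 0.1183] a,b 0.0487 0.0062
194 47 u 257 284 world [0.6005 0.016  0.1083] a,b 0.0446 0.005
tab ((0.5907081365585327, -0.02935507893562317), (0.02437005750834942, 0.011585666798055172), 73.56988525390625) 0.11570189860575107
n 1 t 5.55 pos [ 0.592  -0.0281  0.2867] yaw 73.11
{"dx":0.0292,"dy":-0.0005,"dz":-0.0133,"az":-0.0000},
```

```bash
python3 - <<'E'
from m import *
c,p,d=load("w5")
for v in range(154,176):
    Q=bydepth(c,np.c_[np.arange(258,284),np.full(26,v)],d[v,258:284]); print(v,' '.join('%3d'%round(z*1000) for z in Q[:,2]))
for t in[(269.5,162.5),(269,162),(268.5,162)]: print(t,onplane(c,t,.0785)[0])
yaw=np.radians(73.05);X=np.array([np.cos(yaw),np.sin(yaw)]);Y=np.array([-X[1],X[0]])
H=np.array([.6098,.0531]);L=onplane(c,(269.2,162.3),.0785)[0,:2]; print("dx,dy tool to hole",(H-L)@X,-(H-L)@Y)
E
```

```text
154  13  14  14  12  13  13  13  14  13  13  13  14  14  14  13  14  13  14  12  14  13  13  13  14  13  13
155  13  14  14  13  14  13  14  14  13  14  14  13  13  14  14  14  14  13  13  14  13  14  12  13  15  13
156  12  13  14  14  14  12  13  13  13  13  13  14  15  13  13  13  14  13  14  14  14  13  13  14  14  12
157  13  14  12  12  14  14  13  14  13  13  14  13  13  13  13  13  14  14  13  13  15  13  13  13  13  13
158  13  14  14  13  14  13  13  13  14  14  80  79  14  13  14  14  13  13  14  14 268  15  14  13  14  14
159  13  14  14  14  14  14  13  14  79  81  86  84  83  80  13  14  13  13  14  14  14  14  14  14  14  13
160  14 268  13  14  14  13  13  13  84  86  87  88  87  83  80  13  14  14  14  14  13  14  13  13  13  13
161  14  15  14  13  13  14  13  86  90  91  94  90  89  87  83  14  13  15  14  13  14  13  13  12  13  13
162  14  15  14  13  14  13  13  92  94  95  96  95  93  91  88  78  14  13  14  13  14  14  14  12  14  13
163  13  12  14  12  13  13  13  98  99  99  99  99  96  94  89  13  13  13  14  15  14 268  14  13  14  13
164  14  12  14  13 
[... 781 characters left out ...]
06 108 107 107 105  13  13  14  13  14  12  13  13  14  13  14
172  13  12  13  14  14 105 108 108 107 108 108 107 106 106 106  13  14  14  14  14  13  13  14  14  14  13
173  13  13  13  14  14 105 106 108 107 108 107 106 107 107 105  13  13  13  14  14  13  14  14  14  13  14
174  12  14  14  14  14 106 106 107 106 108 108 109 108 107 106  13  14  15  13  13  14  13  13  13  13  13
175  13  12  13  14  13  13 107 107 108 108 108 106 268 106 106  13  12  13  13  13  13  14  12  14  13  12
(269.5, 162.5) [0.60110307 0.02902573 0.0785    ]
(269, 162) [0.60090797 0.02939646 0.0785    ]
(268.5, 162) [0.60062286 0.02948341 0.0785    ]
dx,dy tool to hole 0.025444809545679865 0.0014781371572687853
```

jog_arm --rows '[{"dx": 0.01,"dy": 0.0005,"dz": 0,"ax": 0,"ay": 0,"az": 0,"fingers": 1},{"dx": 0.0103,"dy": 0.0005,"dz": 0,"ax": 0,"ay": 0,"az": 0,"fingers": 1},{"dx": 0.005,"dy": 0.0005,"dz": 0.006,"ax": 0,"ay": 0,"az": 0,"fingers": 1},{"dx": 0,"dy": 0,"dz": 0.01,"ax": 0,"ay": 0,"az": 0,"fingers": 1},{"dx": 0,"dy": 0,"dz": 0,"ax": 0,"ay": 0,"az": 0,"fingers": 1}]'

```text
time: 6.05
position: [0.6004, -0.0054, 0.2688]
tcp_rot: [-2.523, -1.87, 0.003]
ft_force: [-1.2, -0.7, -0.7]
finger_gap: 0.0116
grasp_force: 60.0
```

```bash
python3 - <<'E'
from m import *
snap("wrist"); snap("wrist")
c,p,d=snap("wrist"); s=robot.read_state(); print(s["time"],s["position"],s["ft_force"],s["joint_vel"].round(3)); np.savez('w6.npz',p=p,d=d,c=np.array(c,dtype=object))
cv2.imwrite("pics/w6.png",cv2.resize(p[60:260,190:360],None,fx=3,fy=3,interpolation=cv2.INTER_CUBIC)[:,:,::-1])
E
python3 plan.py 0.5993 -0.0040 0.2707
```

```text
6.2 [ 0.60091135 -0.00596188  0.27043514] [-0.02606289  0.10044373 -0.71287348] [ 0.005 -0.007 -0.    -0.005 -0.003 -0.001 -0.001]
n 1 t 6.2 pos [ 0.6009 -0.006   0.2704] yaw 73.02
{"dx":0.0014,"dy":-0.0021,"dz":-0.0003,"az":-0.0000},
```

View pics/w6.png

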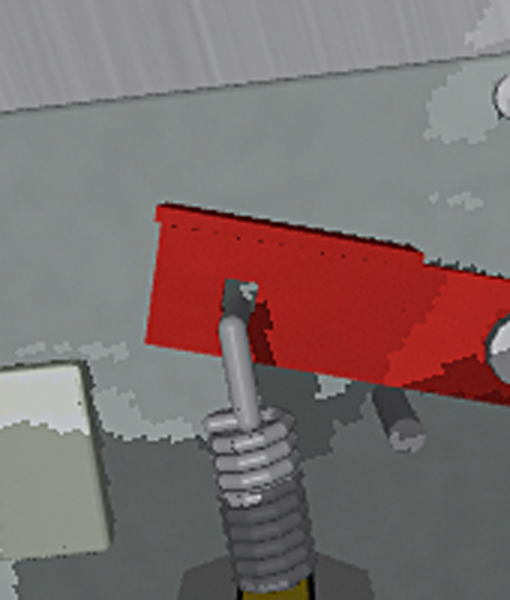

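The view shows the leg's elbow at crop (233,325) and the hole at about (241,296). The leg's dark tip covers the hole's left part, so the depth map should tell how far it is off.

```bash
python3 - <<'E'
from m import *
c,p,d=load("w6")
m=mask(p,(170,120,50),(180,255,255))|mask(p,(0,120,50),(8,255,255))
for v in range(150,176):
    Q=bydepth(c,np.c_[np.arange(256,284),np.full(28,v)],d[v,256:284]); print(v,' '.join('%3d'%round(z*1000) for z in Q[:,2]),''.join('#' if q else '.' for q in m[v,256:284]))
E
```

```text
150  52  52  52  53  53  53  53  54  53  52  53  54  53  54  53  52  54  54  53  54  53  54  55  53  54  53  53  54 ############################
151  54  54  53  53  53  53  54  53  53  54  53  53  53  53  54  54  53  52  54  54  54  54  54  54  54  54  54  53 ############################
152  53  53  53  54  54  54  55  54  54  54  54  53  52  53  55  53  53  53  54  54  54  53  53  54  55  53  53  55 ############################
153  54  54  54  53  53  55  54  53  54  14  14  12  13  13  53  54  53  54  54  53  53  53  53  54  53  53  54  53 #########.....##############
154  54  54  52  54  53  53  53  54  53  14  12  13  14  13  12  14  13  14  13  13  53  53  54  54  53  54  54  53 #########...........########
155  53  53  54  54  53  55  53  53  53  14  11  12  13  14  14  13  14  14  13  14  54  54  54  52  53  53  53  54 #########...........########
156  53  52  54  53  53  53  53  53  52  13  12  14  14  13  13  14  14  14  14  13  54  54  53  53  53  53  53  54 #########...........########
157  54  53  53  52  53  53  53  54  49  13  14  13  14  13  13  14  15  14  15  13  
[... 1969 characters left out ...]
 53  54  89  90  90  90  91  91  91  91  90  91  53  53  53  54  53  53  52  53  54  54  55 #######..........###########
172  54  54  54  54  53  54  54  89  90  91  90  90  90  90  89  89  89  54  53  54  52  54  53  54  53  53  53  54 #######..........###########
173  53  54  54  54  53  54  53  89  90  91  92  90  91  90  90  90  88  53  53  53  54  54  53  53  53  54  54  53 #######..........###########
174  54  54  53  55  52  55  54  89  91  90  91  91  92  91  90  90  88  53  54  53  53  54  53  54  54  54  53  54 ########.........###########
175  53  54  54  52  54  54  53  53  90  91  90  91  90  90  90  90  89  53  53  53  53  53  55  53  54  54  54  53 ########.........###########
```

```bash
python3 - <<'E'
from m import *
c,p,d=load("w6")
H=onplane(c,(269.7,158.8),.0535)[0]; L=onplane(c,(268.9,161.9),.0622)[0]
yaw=np.radians(73.0);X=np.array([np.cos(yaw),np.sin(yaw)]);Y=np.array([-X[1],X[0]])
print(H,L,"dx,dy",((H-L)[:2]@X).round(4),(-(H-L)[:2]@Y).round(4))
print([robot.read_state()["position"].round(4) for _ in range(3)])
E
```

```text
[0.60989923 0.05289127 0.0535    ] [0.60954522 0.05228673 0.0622    ] dx,dy 0.0007 0.0002
[array([ 0.6009, -0.006 ,  0.2704]), array([ 0.6009, -0.006 ,  0.2704]), array([ 0.6009, -0.006 ,  0.2704])]
```

jog_arm --rows '[{"dx": 0.0007,"dy": 0.0002,"dz": 0.003,"ax": 0,"ay": 0,"az": 0,"fingers": 1},{"dx": 0,"dy": 0,"dz": 0.002,"ax": 0,"ay": 0,"az": 0,"fingers": 1},{"dx": 0,"dy": 0,"dz": 0.001,"ax": 0,"ay": 0,"az": 0,"fingers": 1},{"dx": 0,"dy": 0,"dz": 0,"ax": 0,"ay": 0,"az": 0,"fingers": 1}]'

```text
time: 6.6
position: [0.6014, -0.0052, 0.2646]
tcp_rot: [-2.525, -1.869, 0.0]
ft_force: [-0.2, -0.2, -0.1]
finger_gap: 0.0116
grasp_force: 60.0
```

jog_arm --rows '[{"dx": 0,"dy": 0,"dz": 0.001,"ax": 0,"ay": 0,"az": 0,"fingers": 1},{"dx": 0,"dy": 0,"dz": 0.001,"ax": 0,"ay": 0,"az": 0,"fingers": 1},{"dx": 0,"dy": 0,"dz": 0,"ax": 0,"ay": 0,"az": 0,"fingers": 1}]'

```text
time: 6.9
position: [0.6014, -0.0051, 0.2626]
tcp_rot: [-2.525, -1.869, 0.0]
ft_force: [0.5, -0.0, -1.2]
finger_gap: 0.0114
grasp_force: 60.0
```

jog_arm --rows '[{"dx": 0,"dy": 0,"dz": 0.001,"ax": 0,"ay": 0,"az": 0,"fingers": 1},{"dx": 0,"dy": 0,"dz": 0.001,"ax": 0,"ay": 0,"az": 0,"fingers": 1},{"dx": 0,"dy": 0,"dz": 0,"ax": 0,"ay": 0,"az": 0,"fingers": 1}]'

```text
time: 7.2
position: [0.6014, -0.0051, 0.2605]
tcp_rot: [-2.525, -1.869, 0.0]
ft_force: [0.0, 0.1, -1.6]
finger_gap: 0.0117
grasp_force: 60.0
```

jog_arm --rows '[{"dx": 0,"dy": 0,"dz": 0.001,"ax": 0,"ay": 0,"az": 0,"fingers": 1},{"dx": 0,"dy": 0,"dz": 0.001,"ax": 0,"ay": 0,"az": 0,"fingers": 1},{"dx": 0,"dy": 0,"dz": 0,"ax": 0,"ay": 0,"az": 0,"fingers": 1}]'

```text
time: 7.5
position: [0.6014, -0.0051, 0.2585]
tcp_rot: [-2.525, -1.869, 0.0]
ft_force: [-0.3, -0.3, -1.9]
finger_gap: 0.0114
grasp_force: 60.0
```

jog_arm --rows '[{"dx": 0,"dy": 0,"dz": 0.002,"ax": 0,"ay": 0,"az": 0,"fingers": 1},{"dx": 0,"dy": 0,"dz": 0.0015,"ax": 0,"ay": 0,"az": 0,"fingers": 1},{"dx": 0,"dy": 0,"dz": 0,"ax": 0,"ay": 0,"az": 0,"fingers": 1}]'

```text
time: 7.8
position: [0.6013, -0.0051, 0.2549]
tcp_rot: [-2.525, -1.869, 0.0]
ft_force: [0.3, 0.6, -0.8]
finger_gap: 0.0114
grasp_force: 60.0
```

```bash
python3 - <<'E'
from m import *
ft=[];
for i in range(3):
    c,p,d=snap("wrist"); s=robot.read_state(); ft.append(np.r_[s["position"],s["ft_force"]].round(4))
print(s["time"]); print(np.array(ft)); np.savez('w7.npz',p=p,d=d,c=np.array(c,dtype=object))
cv2.imwrite("pics/w7.png",cv2.resize(p[60:360,150:420],None,fx=2,fy=2,interpolation=cv2.INTER_CUBIC)[:,:,::-1])
E
python3 plan.py 0.5993 -0.0040 0.2707
```

```text
7.95
[[ 0.6014 -0.005   0.255   0.0819 -0.3174 -0.1841]
 [ 0.6014 -0.0051  0.2552  0.0303  0.1735 -0.632 ]
 [ 0.6014 -0.0051  0.2552  0.1434  1.0047 -1.0169]]
n 1 t 7.95 pos [ 0.6014 -0.0051  0.2552] yaw 73.04
{"dx":0.0004,"dy":-0.0023,"dz":-0.0155,"az":-0.0000},
```

View pics/w7.png

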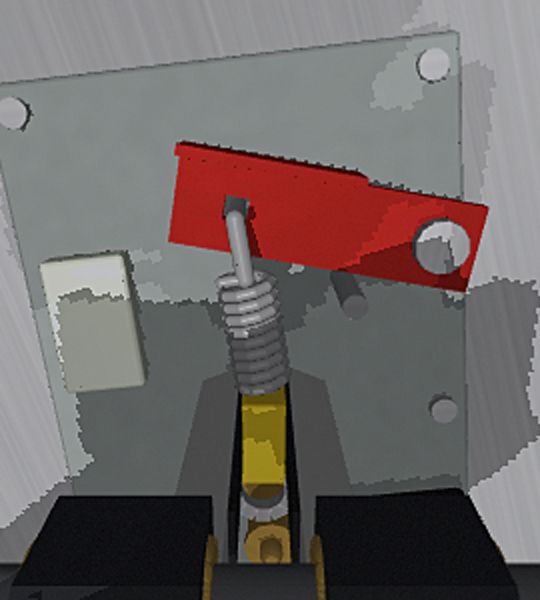

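The leg is in the hole at crop (235,205), and the post's pin shows at crop (265,545), just behind the eye at (262,500). Next I measure the post, eye and tab from this picture.

```bash
cat > meas.py <<'E'
from m import *
def go(name):
    c,p,d=load(name)
    T=np.array(c["camera_from_world"]); yaw=np.arctan2(*(-T[1,[1,0]])); X=np.array([np.cos(yaw),np.sin(yaw)]);Y=np.array([-X[1],X[0]])
    v,u=np.mgrid[230:355,255:310]; Q=bydepth(c,np.c_[u.ravel(),v.ravel()],d[v,u].ravel()); hsv=cv2.cvtColor(p,cv2.COLOR_RGB2HSV)[v,u].reshape(-1,3)
    def rep(n,k):
        if k.sum()<4: print(n,k.sum()); return
        q=Q[k]; a=q[:,:2]@X;b=q[:,:2]@Y; ctr=(a.min()+a.max())/2*X+(b.min()+b.max())/2*Y
        print(n,k.sum(),"mid",ctr.round(4),"ext a,b",np.ptp(a).round(4),np.ptp(b).round(4),"z",np.median(q[:,2]).round(4))
    br=(hsv[:,0]>=12)&(hsv[:,0]<=28)&(hsv[:,1]>90)
    z=Q[:,2]; tp=TABTOP
    rep("pin top",br&(z>.0515)&(z<.057)); rep("shoulder",br&(z>.044)&(z<.0495))
    rep("tab top",br&(abs(z-tp)<.0025)); rep("eye",(abs(z-(tp-.019))<.002)&(hsv[:,1]<90)&(u.ravel()<302)&(u.ravel()>262)&(v.ravel()>280))
    m=mask(p,(170,120,50),(180,255,255),(200,60,420,210))|mask(p,(0,120,50),(8,255,255),(200,60,420,210))
    print("yaw",np.degrees(yaw))
import sys
TABTOP=float(sys.argv[2]); go(sys.argv[1])
E
python3 meas.py w7 0.0845
python3 - <<'E'
from m import *
c,p,d=load("w7")
for v in range(296,346,2):
    Q=bydepth(c,np.c_[np.arange(268,298),np.full(30,v)],d[v,268:298]); print(v,' '.join('%3d'%round(z*1000) for z in Q[:,2]))
E
```

```text
pin top 78 mid [ 0.5852 -0.0634] ext a,b 0.0057 0.0069 z 0.0535
shoulder 334 mid [ 0.5838 -0.0632] ext a,b 0.0168 0.0157 z 0.0472
tab top 899 mid [ 0.6001 -0.0057] ext a,b 0.0247 0.0119 z 0.0842
eye 217 mid [ 0.5914 -0.0348] ext a,b 0.0146 0.0144 z 0.0651
yaw 73.0373003880697
296 115 109  96  84  84  85  84  85  83  84  84  85  85  84  84  85  84  84  85  84  84  84  85  84  83  96 108 113 113 113
298 114 107  97  84  85  84  83  85  84  83  85  84  84  85  84  84  84  84  84  84  83  84  84  83  83  97 108 114 114 116
300 116 108  96  85  84  83  84  84  84  84  84  83  84  84  84  84  84  84  85  84  85  85  84  84  65  96 108 116 116 116
302 117 108  96  18  18  17  18  18  20  20  18  19  21  21  20  21  21  21 237  20  21  19  19  20  63  97 108 117 118 118
304 118 109  97  61  20  18  19  19  19  20  20  22  23  23  23  23  23  23  25  23  23  22  23  60  64  97 109 118 121 120
306 119 108  97  64  61  19  19  19  22  23  24  25  26  26  25  27  26  27  27  26  25  26  61  62  64  98 109 118 120 121
308 118 108  66  65  64  62  62  60  25  25  27  27  29  28  29  29  29  29  29
[... 1576 characters left out ...]
  47  47  51  52  51  51  53  52  52  53  53  52  51  47  47  47  47 121 127 128
336 122  13 237  13  13  47  48  47  48  47  47  46  52  52  53  53  53  54  52  53  53  53  51  48  46  47  48 122 127 128
338 122  12  13  14  14  14  47  47  47  47  47  48  52  53  54  55  54  55  55  54  54  55  52  47  48  47  46 121 127 127
340 123  14  12  14  13  13  13  47  47  47  48  46  48  53  54  54  54  54  54  54  54  54  47  48  48  47  48 123 127 128
342 167 167 167 167 167 167 167 167 167 168 167 168 168 168 168 167 166 167 167 167 168 168 167 237 167 167 167 167 167 167
344 169 168 168 168 168 168 168 168 168 168 168 168 168 168 168 168 169 168 168 168 168 168 170 168 169 168 168 168 168 168
```

```bash
python3 - <<'E'
from m import *
from scipy.optimize import least_squares
c,p,d=load("w7")
E=onplane(c,[(275.7,322),(273.6,324),(272.7,326),(271.6,328),(271.5,330),(271.6,332),(272.5,334),(272.6,336),(273.5,338),(274.5,340)],.0473)[:,:2]
s=least_squares(lambda q:np.hypot(*(E-q).T)-.0095,[.585,-.064]); print("post fit",s.x.round(4),(s.fun*1e3).round(1))
yaw=np.radians(73.04);X=np.array([np.cos(yaw),np.sin(yaw)]);Y=np.array([-X[1],X[0]])
pin=onplane(c,(285.0,337),.0535)[0,:2]; print("pin col at row337",pin, "b rel fit",(pin-s.x)@Y)
rear=onplane(c,(281.7,321),.0655)[0,:2]; eye=rear+.0115*X; tab=np.array([.6001,-.0057]); print("eye",eye,"tab",tab,"tab-26X",tab-.026*X)
for P in (s.x,np.array([.585,-.0645])): print("eye->post a,b",((P-eye)@X).round(4),((P-eye)@Y).round(4), "tabbased",((P-tab+.026*X)@X).round(4),((P-tab+.026*X)@Y).round(4))
E
```

```text
post fit [ 0.585  -0.0634] [ 0.4  0.3 -0.1  0.1 -0.2 -0.3 -0.6 -0.1  0.2  0.8]
pin col at row337 [ 0.58519605 -0.06326779] b rel fit -0.0001567075355184909
eye [ 0.5926496  -0.03107839] tab [ 0.6001 -0.0057] tab-26X [ 0.5925157  -0.03056922]
eye->post a,b -0.0331 -0.0021 tabbased -0.0336 -0.0024
eye->post a,b -0.0342 -0.0024 tabbased -0.0346 -0.0027
```

jog_arm --rows '[{"dx": -0.002,"dy": 0,"dz": 0,"ax": 0,"ay": 0,"az": 0,"fingers": 1},{"dx": -0.0025,"dy": 0,"dz": 0,"ax": 0,"ay": 0,"az": 0,"fingers": 1},{"dx": -0.0025,"dy": 0,"dz": 0,"ax": 0,"ay": 0,"az": 0,"fingers": 1},{"dx": -0.0025,"dy": 0,"dz": 0,"ax": 0,"ay": 0,"az": 0,"fingers": 1},{"dx": -0.0025,"dy": 0,"dz": 0,"ax": 0,"ay": 0,"az": 0,"fingers": 1}]'

```text
time: 8.45
position: [0.5978, -0.0167, 0.2552]
tcp_rot: [-2.525, -1.87, 0.0]
ft_force: [-0.7, 2.0, -1.8]
finger_gap: 0.0112
grasp_force: 60.0
```

jog_arm --rows '[{"dx": -0.002,"dy": 0,"dz": 0,"ax": 0,"ay": 0,"az": 0,"fingers": 1},{"dx": -0.002,"dy": 0,"dz": 0,"ax": 0,"ay": 0,"az": 0,"fingers": 1},{"dx": -0.002,"dy": 0.0005,"dz": 0,"ax": 0,"ay": 0,"az": -0.007,"fingers": 1},{"dx": -0.002,"dy": 0,"dz": 0,"ax": 0,"ay": 0,"az": -0.007,"fingers": 1},{"dx": -0.002,"dy": 0,"dz": 0,"ax": 0,"ay": 0,"az": -0.007,"fingers": 1}]'

```text
time: 8.95
position: [0.5958, -0.0263, 0.2554]
tcp_rot: [2.504, 1.897, 0.002]
ft_force: [1.5, 2.5, -1.8]
finger_gap: 0.0115
grasp_force: 60.0
```

```bash
python3 - <<'E'
from m import *
c,p,d=snap("wrist"); s=robot.read_state(); print(s["time"],s["position"],s["ft_force"]); np.savez('w8.npz',p=p,d=d,c=np.array(c,dtype=object))
m=mask(p,(170,120,50),(180,255,255),(180,60,420,240))|mask(p,(0,120,50),(8,255,255),(180,60,420,240))
yy,xx=np.nonzero(m); P=bydepth(c,np.c_[xx,yy],d[yy,xx]); k=abs(P[:,2]-.0535)<.003; r=cv2.minAreaRect(P[k,:2].astype(np.float32)); print(r)
E
python3 plan.py 0.593 -0.038 0.2550 75; python3 meas.py w8 0.0845
```

```text
9.0 [ 0.59569427 -0.02669866  0.25533623] [ 2.95760677  2.73617692 -1.66720272]
((0.6310843825340271, 0.03339175134897232), (0.02920788899064064, 0.09042142331600189), 79.25130462646484)
n 1 t 9.0 pos [ 0.5957 -0.0267  0.2553] yaw 74.28
{"dx":-0.0116,"dy":0.0005,"dz":0.0003,"az":-0.0125},
pin top 37 mid [ 0.5849 -0.0622] ext a,b 0.0029 0.006 z 0.0527
shoulder 73 mid [ 0.5841 -0.0637] ext a,b 0.0057 0.0137 z 0.0476
tab top 899 mid [ 0.5948 -0.0269] ext a,b 0.0255 0.0123 z 0.0845
eye 220 mid [ 0.5866 -0.0562] ext a,b 0.0144 0.0145 z 0.0654
yaw 74.25861660187603
```

jog_arm --rows '[{"dx": -0.0025,"dy": 0.0002,"dz": 0,"ax": 0,"ay": 0,"az": -0.004,"fingers": 1},{"dx": -0.0025,"dy": 0.0002,"dz": 0,"ax": 0,"ay": 0,"az": -0.004,"fingers": 1},{"dx": -0.0025,"dy": 0.0002,"dz": 0,"ax": 0,"ay": 0,"az": -0.004,"fingers": 1},{"dx": -0.0025,"dy": 0,"dz": 0,"ax": 0,"ay": 0,"az": 0,"fingers": 1},{"dx": -0.0018,"dy": 0,"dz": 0,"ax": 0,"ay": 0,"az": 0,"fingers": 1}]'

```text
time: 9.5
position: [0.5931, -0.0379, 0.2554]
tcp_rot: [2.493, 1.911, 0.001]
ft_force: [4.3, 4.3, -1.9]
finger_gap: 0.0119
grasp_force: 60.0
```

```bash
python3 - <<'E'
from m import *
snap("wrist");snap("wrist");c,p,d=snap("wrist"); s=robot.read_state(); print(s["time"],s["position"],s["ft_force"]); np.savez('w9.npz',p=p,d=d,c=np.array(c,dtype=object))
c2,p2,d2=snap("scene"); np.savez('s9.npz',p=p2,d=d2,c=np.array(c2,dtype=object))
u,v=proj(c2,[.585,-.064,.05])[0]; print(u,v); u,v=int(u),int(v)
a=cv2.resize(p[220:360,220:350],None,fx=4,fy=4,interpolation=cv2.INTER_CUBIC); b=cv2.resize(p2[v-45:v+45,u-15:u+15+0],None,fx=6.22,fy=6.222,interpolation=cv2.INTER_CUBIC)
b=cv2.resize(b,(200,560)); cv2.imwrite("pics/w9.png",np.hstack([a,b])[:,:,::-1])
for v in range(296,342,2):
    Q=bydepth(c,np.c_[np.arange(266,302),np.full(36,v)],d[v,266:302]); print(v,' '.join('%3d'%round(z*1000) for z in Q[:,2]))
E
python3 plan.py 0.5927 -0.0383 0.2550 75; python3 meas.py w9 0.0845
```

```text
9.65 [ 0.59319169 -0.03782593  0.25536915] [ 4.11894279  4.63803241 -1.78094096]
248.60986165734704 228.8330920541937
296 113 113 114 107  97  85  84  85  85  84  85  85  84  84  84  85  84  85  84  84  85  84  85  85  84  84  64  98 108 114 114 114 114 117 116 115
298 116 114 116 108  97  84  84  85  85  84  85  84  85  85  85  84  84  85  83  85  85  85  85  83  84  84  66  97 108 115 115 115 115 117 115 118
300 116 117 117 108  97  85  84  84  84  84  84  85  85  85  84  83  85  84  83  84  84  84  85  84  84  84  65  98 108 117 118 116 116 119 118 119
302 118 119 118 108  98  13  13  15  14  14  47  47  47  47  47  47  48  47  47  48  13  14  13  14  13  14  66  99 109 118 118 118 118 120 120 120
304 119 120 119 108  97  61  13  13  12  13  14  12  13  13  13  13  14  13  13  14  13  12  13  13  13  61  66  97 108 118 121 120 119 122 122 122
306 121 121 118 109  98  63  61  13  14  13  13  14  13  13  13  14  14  12  12  14  13  14  14  14  62  63  66  98 109 118 121 121 121 122 124 124
308 123 122 118 109  65  65  64  62  62  60  13  13  13  13  13  14  13  13  14  13  60  61  6
[... 2047 characters left out ...]
13  13  13  14  12  12  13  13  13  13 237  12  13 122 127 127 127 128 131 137
338 127 128 123   1   1   2   1   1   2   2   2   2   1   1   2   1 237   2   0   1   2   1   1   2   1   0   0   2   1 122 128 127 128 127 131 136
340 128 129 123   1   1   0   1   2   1   1   1   2   1   2   1   1   1   2   1   2   1   2   2   2   1   1   1   1   0 124 128 128 127 128 132 138
n 1 t 9.7 pos [ 0.5932 -0.0378  0.2554] yaw 74.93
{"dx":-0.0006,"dy":-0.0003,"dz":0.0004,"az":-0.0013},
pin top 0
shoulder 9 mid [ 0.5825 -0.0734] ext a,b 0.0008 0.0055 z 0.0472
tab top 897 mid [ 0.5924 -0.0387] ext a,b 0.0245 0.0119 z 0.0844
eye 217 mid [ 0.5847 -0.0668] ext a,b 0.0163 0.0145 z 0.0653
yaw 74.89961473117805
```

View pics/w9.png

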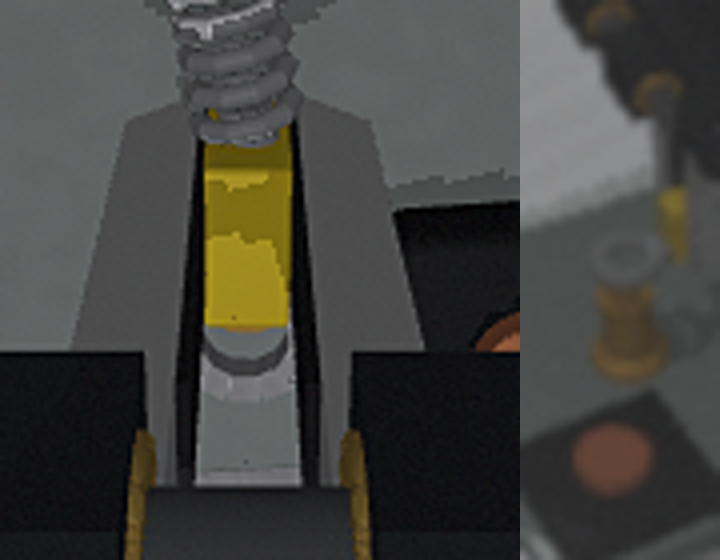

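The left half (wrist view) shows the eye's rear rim at about crop row 400. The right half (scene view) shows the eye ring hanging just above the brass post, roughly concentric.

```bash
python3 - <<'E'
from m import *
c,p,d=load("w9")
yaw=np.radians(74.9);X=np.array([np.cos(yaw),np.sin(yaw)]);Y=np.array([-X[1],X[0]])
for v in (301,302,303,304): 
    z=bydepth(c,np.c_[np.arange(268,296),np.full(28,v)],d[v,268:296])[:,2]; print(v,np.nonzero(abs(z-.0473)<.002)[0]+268)
for v in (318,319,320,321):
    z=bydepth(c,np.c_[np.arange(268,296),np.full(28,v)],d[v,268:296])[:,2]; print(v,np.nonzero(abs(z-.0655)<.002)[0]+268)
ps=onplane(c,(280.5,303),.0473)[0,:2]+.0095*X; ey=onplane(c,(283.3,320.8),.0655)[0,:2]+.0115*X
print(ps,ey,"move a,b",((ps-ey)@X).round(4),((ps-ey)@Y).round(4))
E
```

```text
301 []
302 [276 277 278 279 280 281 282 283 284 285]
303 []
304 []
318 [273 274 275 276 277 278 279 280 281 282 283 284 286 287 288 289]
319 [275 277 278 279 280 281 282 283 284 286 287]
320 [283 284]
321 []
[ 0.58443994 -0.06494116] [ 0.58644625 -0.06443985] move a,b -0.001 0.0018
```

jog_arm --rows '[{"dx": -0.0004,"dy": 0.0004,"dz": 0,"ax": 0,"ay": 0,"az": 0.021,"fingers": 1},{"dx": -0.0004,"dy": 0.0004,"dz": 0.001,"ax": 0,"ay": 0,"az": 0.021,"fingers": 1},{"dx": 0,"dy": 0,"dz": 0.002,"ax": 0,"ay": 0,"az": 0,"fingers": 1},{"dx": 0,"dy": 0,"dz": 0.002,"ax": 0,"ay": 0,"az": 0,"fingers": 1},{"dx": 0,"dy": 0,"dz": 0,"ax": 0,"ay": 0,"az": 0,"fingers": 1}]'

```text
time: 10.2
position: [0.5934, -0.0385, 0.2501]
tcp_rot: [-2.532, -1.858, -0.0]
ft_force: [0.8, 5.1, 0.2]
finger_gap: 0.0117
grasp_force: 60.0
```

jog_arm --rows '[{"dx": 0,"dy": 0,"dz": 0.001,"ax": 0,"ay": 0,"az": 0,"fingers": 1},{"dx": 0,"dy": 0,"dz": 0.001,"ax": 0,"ay": 0,"az": 0,"fingers": 1},{"dx": 0,"dy": 0,"dz": 0,"ax": 0,"ay": 0,"az": 0,"fingers": 1}]'

```text
time: 10.5
position: [0.5935, -0.0385, 0.2483]
tcp_rot: [-2.532, -1.859, -0.0]
ft_force: [0.3, 4.1, 2.1]
finger_gap: 0.0116
grasp_force: 60.0
```

jog_arm --rows '[{"dx": 0,"dy": 0,"dz": 0.001,"ax": 0,"ay": 0,"az": 0,"fingers": 1},{"dx": 0,"dy": 0,"dz": 0,"ax": 0,"ay": 0,"az": 0,"fingers": 1}]'

```text
time: 10.7
position: [0.5934, -0.0385, 0.2473]
tcp_rot: [-2.532, -1.858, -0.0]
ft_force: [1.8, 5.3, 0.5]
finger_gap: 0.011
grasp_force: 60.0
```

```bash
python3 - <<'E'
from m import *
for i in range(4): c,p,d=snap("wrist"); s=robot.read_state(); print(s["time"],s["position"].round(4),s["ft_force"].round(2),s["wrist_torque"].round(3))
np.savez('w10.npz',p=p,d=d,c=np.array(c,dtype=object))
T=np.array(c["camera_from_world"]); yaw=np.arctan2(*(-T[1,[1,0]])); X=np.array([np.cos(yaw),np.sin(yaw)]);Y=np.array([-X[1],X[0]])
for v in range(299,308): 
    z=bydepth(c,np.c_[np.arange(268,300),np.full(32,v)],d[v,268:300])[:,2]; print(v,' '.join('%3d'%round(q*1000) for q in z))
E
python3 meas.py w10 0.0765
```

```text
10.75 [ 0.5934 -0.0385  0.2473] [0.71 4.82 1.11] [ 1.359 -0.285  0.066]
10.8 [ 0.5934 -0.0385  0.2473] [0.89 4.95 0.24] [ 1.36  -0.24   0.043]
10.85 [ 0.5934 -0.0385  0.2473] [0.92 4.36 0.8 ] [ 1.303 -0.288 -0.036]
10.9 [ 0.5934 -0.0385  0.2473] [0.55 4.08 0.64] [ 1.336 -0.262  0.006]
299 108 101  90  76  76  76  76  77  77  76  77  77 229  76  77  77  76  76  77  77  77  76  76  76  76  88 101 108 107 107 109 111
300 108 101  89  77  77  76  76  76  76  76  77  77  76  76  76  77  76  77  76  75  77  76  76  77  58  89 100 108 108 108 108 110
301 109 101  88  47  76  76  77  76  76  76  77  77  76  75  77  77  76  76  77  77  77  76  76  76  58  89 102 110 109 109 110 111
302 110 101  88  47  47  47  47  47  48  52  53  54  54  54  55  55  54  55  54  53  52  47  47  47  56  90 100 110 109 111 110 113
303 110 100  89  51  48  47  47  47  47  47  52  54  55  54  53  55  55  55  53  53  52  47  47  48  57  89 100 110 110 111 110 113
304 110 100  89  53  48  47  48  47  46  47  52  54  54  55  53  54  54  54  54  52  47  47  47  52  57  90 101 110 111 112 112 112
305 110 101  90  54  53  47  47  48  49  47  47  47  53  55  54  54  54  54  51  47  47  47  51  54  57  90 100 110 113 112 113 114
306 110 101  90  56  53  53  48  47  48  47  46  47  48  47  48  48  47  48  47  48  47 229  53  56  57  89 101 110 114 114 113 114
307 110 102  89  57  54  53  52  47  47  47  47  48  47  48  47  47  48  46  47  48  47  52  54  56  58  90 100 111 114 113 114 113
pin top 40 mid [ 0.5832 -0.0658] ext a,b 0.0046 0.0096 z 0.0538
shoulder 82 mid [ 0.5818 -0.071 ] ext a,b 0.0063 0.0131 z 0.0473
tab top 900 mid [ 0.5921 -0.039 ] ext a,b 0.0247 0.0119 z 0.0764
eye 210 mid [ 0.5832 -0.068 ] ext a,b 0.0147 0.0144 z 0.0572
yaw 72.55404677722905
```

jog_arm --rows '[{"dx": 0,"dy": 0,"dz": 0.001,"ax": 0,"ay": 0,"az": 0,"fingers": 1},{"dx": 0,"dy": 0,"dz": 0.001,"ax": 0,"ay": 0,"az": 0,"fingers": 1},{"dx": 0,"dy": 0,"dz": 0.001,"ax": 0,"ay": 0,"az": 0,"fingers": 1},{"dx": 0,"dy": 0,"dz": 0,"ax": 0,"ay": 0,"az": 0,"fingers": 1}]'

```text
time: 11.3
position: [0.5934, -0.0385, 0.2442]
tcp_rot: [-2.532, -1.858, -0.0]
ft_force: [-0.1, 4.6, 1.7]
finger_gap: 0.0118
grasp_force: 60.0
```

jog_arm --rows '[{"dx": 0,"dy": 0,"dz": 0.001,"ax": 0,"ay": 0,"az": 0,"fingers": 1},{"dx": 0,"dy": 0,"dz": 0,"ax": 0,"ay": 0,"az": 0,"fingers": 1}]'

```text
time: 11.5
position: [0.5935, -0.0385, 0.2433]
tcp_rot: [-2.532, -1.859, -0.0]
ft_force: [1.0, 4.6, 3.2]
finger_gap: 0.0118
grasp_force: 60.0
```

jog_arm --rows '[{"dx": 0,"dy": 0,"dz": 0.0005,"ax": 0,"ay": 0,"az": 0,"fingers": 1},{"dx": 0,"dy": 0,"dz": 0,"ax": 0,"ay": 0,"az": 0,"fingers": 1}]'

```text
time: 11.7
position: [0.5935, -0.0385, 0.2428]
tcp_rot: [-2.532, -1.859, -0.0]
ft_force: [-0.2, 5.3, 1.7]
finger_gap: 0.0119
grasp_force: 60.0
```

jog_arm --rows '[{"dx": 0,"dy": 0,"dz": 0.0006,"ax": 0,"ay": 0,"az": 0,"fingers": 1},{"dx": 0,"dy": 0,"dz": 0,"ax": 0,"ay": 0,"az": 0,"fingers": 1}]'

```text
time: 11.9
position: [0.5935, -0.0385, 0.2422]
tcp_rot: [-2.532, -1.859, -0.0]
ft_force: [-0.2, 5.3, 0.7]
finger_gap: 0.0115
grasp_force: 60.0
```

jog_arm --rows '[{"dx": 0,"dy": 0,"dz": 0.0005,"ax": 0,"ay": 0,"az": 0,"fingers": 1},{"dx": 0,"dy": 0,"dz": 0,"ax": 0,"ay": 0,"az": 0,"fingers": 1}]'

```text
time: 12.1
position: [0.5935, -0.0384, 0.2422]
tcp_rot: [-2.532, -1.859, -0.001]
ft_force: [-1.4, 6.0, 8.5]
finger_gap: 0.0115
grasp_force: 60.0
```

jog_arm --rows '[{"dx": 0,"dy": 0,"dz": 0,"ax": 0,"ay": 0,"az": 0,"fingers": 0.84},{"dx": 0,"dy": 0,"dz": 0,"ax": 0,"ay": 0,"az": 0,"fingers": 0.8},{"dx": 0,"dy": 0,"dz": 0,"ax": 0,"ay": 0,"az": 0,"fingers": 0.75},{"dx": 0,"dy": 0,"dz": 0,"ax": 0,"ay": 0,"az": 0,"fingers": 0.75}]'

```text
time: 12.5
position: [0.5934, -0.0391, 0.2415]
tcp_rot: [-2.533, -1.858, 0.001]
ft_force: [0.1, 0.1, 0.2]
finger_gap: 0.0233
grasp_force: 0.0
```

```bash
python3 - <<'E'
from m import *
for i in range(3): c,p,d=snap("wrist"); s=robot.read_state(); print(s["time"],s["position"].round(4),s["ft_force"].round(2),s["finger_gap"])
np.savez('w11.npz',p=p,d=d,c=np.array(c,dtype=object))
E
python3 meas.py w11 0.0713
```

```text
12.55 [ 0.5934 -0.039   0.2415] [-1.27  0.23  0.03] 0.023632461362136006
12.6 [ 0.5935 -0.039   0.2415] [0.68 0.41 0.45] 0.02320999547145987
12.65 [ 0.5935 -0.0389  0.2415] [-0.02  0.1   0.18] 0.02320128620450892
pin top 116 mid [ 0.5893 -0.0466] ext a,b 0.0446 0.0095 z 0.0533
shoulder 56 mid [ 0.5842 -0.0641] ext a,b 0.0052 0.0126 z 0.0474
tab top 930 mid [ 0.5929 -0.0369] ext a,b 0.0245 0.012 z 0.0713
eye 480 mid [ 0.5846 -0.0631] ext a,b 0.0209 0.0223 z 0.0522
yaw 72.5135850665562
```

jog_arm --rows '[{"dx": 0,"dy": 0,"dz": -0.005,"ax": 0,"ay": 0,"az": 0,"fingers": 0.75},{"dx": 0,"dy": 0,"dz": -0.01,"ax": 0,"ay": 0,"az": 0,"fingers": 0.75},{"dx": 0,"dy": 0,"dz": -0.02,"ax": 0,"ay": 0,"az": 0,"fingers": 0.75},{"dx": 0,"dy": 0,"dz": -0.035,"ax": 0,"ay": 0,"az": 0,"fingers": 0.75},{"dx": 0,"dy": 0,"dz": -0.035,"ax": 0,"ay": 0,"az": 0,"fingers": 0.75}]'

```text
time: 13.15
position: [0.5933, -0.0387, 0.3484]
tcp_rot: [-2.533, -1.858, 0.0]
ft_force: [0.7, -1.0, 0.4]
finger_gap: 0.0235
grasp_force: 0.0
```

jog_arm --rows '[{"dx": -0.04,"dy": 0,"dz": -0.02,"ax": 0,"ay": 0,"az": 0,"fingers": 0.75},{"dx": -0.04,"dy": 0,"dz": 0,"ax": 0,"ay": 0,"az": 0,"fingers": 0.75},{"dx": 0,"dy": 0,"dz": 0,"ax": 0,"ay": 0,"az": 0,"fingers": 0.75},{"dx": 0,"dy": 0,"dz": 0,"ax": 0,"ay": 0,"az": 0,"fingers": 0.75}]'

```text
time: 13.55
position: [0.5692, -0.1159, 0.3675]
tcp_rot: [2.534, 1.855, 0.001]
ft_force: [-0.1, 0.8, -0.6]
finger_gap: 0.0234
grasp_force: 0.0
```

```bash
python3 - <<'E'
from m import *
snap("wrist"); c,p,d=snap("wrist"); s=robot.read_state(); print(s["time"],s["position"].round(4))
np.savez('w12.npz',p=p,d=d,c=np.array(c,dtype=object))
cv2.imwrite("pics/w12.png",cv2.resize(p[20:280,170:400],None,fx=2.3,fy=2.3,interpolation=cv2.INTER_CUBIC)[:,:,::-1])
my=mask(p,(20,120,60),(35,255,255),(200,20,400,300)); y,x=np.nonzero(my); P=bydepth(c,np.c_[x,y],d[y,x]); k=abs(P[:,2]-.0713)<.003
r=cv2.minAreaRect(P[k,:2].astype(np.float32)); print("tab",r,np.median(P[k,2]))
m=mask(p,(170,120,50),(180,255,255),(180,20,420,240))|mask(p,(0,120,50),(8,255,255),(180,20,420,240))
yy,xx=np.nonzero(m); P=bydepth(c,np.c_[xx,yy],d[yy,xx]); k=abs(P[:,2]-.0535)<.003; print("lever",cv2.minAreaRect(P[k,:2].astype(np.float32)))
E
```

```text
13.65 [ 0.5697 -0.1142  0.367 ]
tab ((0.5927125215530396, -0.037280283868312836), (0.022714802995324135, 0.011806514114141464), 72.72403717041016) 0.07138143230916005
lever ((0.6289650797843933, 0.024769039824604988), (0.01953970454633236, 0.09071251004934311), 73.6524887084961)
```

View pics/w12.png

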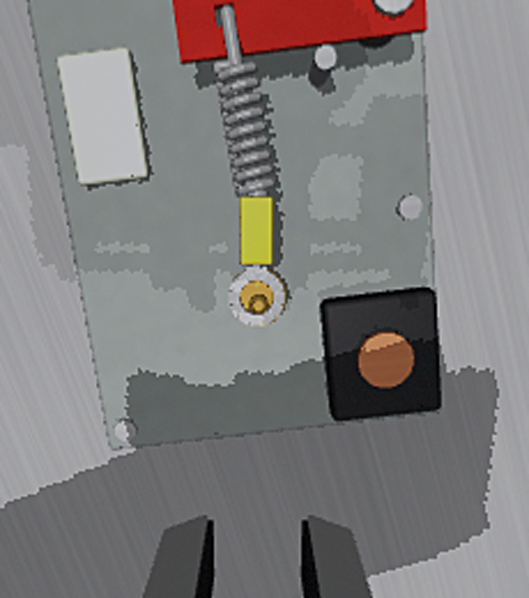

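The picture shows the eye around the pin at crop (258,297), the tab level at (256,230), the leg in the hole at (226,12) and the lever against the stop pin at (326,57). The gripper is clear, so I hand the job in.

```bash
python3 -c "
from plant import robot
print(robot.close_job())"
```

```text
the job is handed in; nothing more can be done
None
```

The spring is fitted: its leg is hooked in the lever's hole, its eye is seated on the post's shoulder and the lever sits against its stop. I handed the job in at about 13.7 s with the gripper clear; the hand-in did not report the judging result.

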